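# Stack the lamp cartons that block the drawer, put the desk things away, shut the drawer

## Task

The lamp cartons standing in front of the small drawer unit are in the way of its drawer: stack them all squarely, in one neat column, on the starter carton that stands by itself at the side. Only then open the drawer, put every thing lying on the grey desk pad (stapler, whiteboard eraser, hole punch, as many as there are) into it on its floor, not on top of one another, and shut it fully. Leave the mug and the tape dispenser where they are.

Things in the scene. Friction and masses are not known exactly. Their poses are not given: they have to be found in the camera images.
- starter: the column's first carton, of the same size and look as the lamp cartons (150 x 56 x 56 mm, long along its x, 0.8 kg), standing alone beside the work, left or right of the drawer unit on the side away from the desk pad; origin at its centre, 28 mm above the desk
- carton1: closed lamp carton, brown cardboard box 150 x 56 x 56 mm (long along its x, square in section, any of its four long faces may be down), 0.2 to 0.4 kg; origin at its centre; it may be absent; at the start it lies on the desk in front of the drawer unit, its long axis pointing roughly at the unit
- carton2: closed lamp carton, brown cardboard box 150 x 56 x 56 mm (long along its x, square in section, any of its four long faces may be down), 0.2 to 0.4 kg; origin at its centre; it may be absent; as carton1
- carton3: closed lamp carton, brown cardboard box 150 x 56 x 56 mm (long along its x, square in section, any of its four long faces may be down), 0.2 to 0.4 kg; origin at its centre; it may be absent; as carton1
- carton4: closed lamp carton, brown cardboard box 150 x 56 x 56 mm (long along its x, square in section, any of its four long faces may be down), 0.2 to 0.4 kg; origin at its centre; it may be absent; as carton1
- unit_front (a point): middle of the lower front edge of the low desktop drawer unit, at desk height, x level and pointing into the unit, y along its front; fixed. The unit is 300 mm deep (x) x 330 mm wide (y) x 100 mm high, grey, with one drawer behind a white front that faces the robot; on the rear of its top (from 110 mm behind the front on) lie two notebooks, 28 mm high together
- unit_drawer0 (a joint): how far the drawer is pulled out (m): 0 fully home, 0.213 fully out; it slides towards the unit's -x with about 1 N of friction and stays where it is left; it may start up to 10 mm ajar
- unit_drawer0_handle (a point): middle of the drawer's bar handle, a horizontal steel bar 11 mm thick and 120 mm long along the unit's y on a post near each end, 35 mm in front of the drawer front and 62 mm above the desk (38 mm below the unit's top); it moves with the drawer
- drawer_floor (a point): middle of the front end of the drawer's inner floor, where it meets the drawer front (22 mm above the desk), axes as unit_front; moves with the drawer. The floor runs from here 255 mm back (+x) and 144 mm to either side; side walls rise 56 mm above it, the drawer front 66 mm; the unit's top leaves 66 mm above it. With the drawer out by d the first d - 6 mm of it are open from above
- pad: grey desk pad on the desk, fixed, 250 mm (x) x 280 mm (y) x 3 mm; origin at the centre of its underside
- stapler: black stapler, 125 mm (x) x 38 mm (y) x 47 mm high, 0.25 kg; the base is 10 mm high, above it the body is 32 mm wide with upright sides; origin at the centre of its underside; at the start it stands on the pad; it may be absent
- eraser: white whiteboard eraser with a grey felt, 120 mm (x) x 46 mm (y) x 40 mm high, 0.12 kg; the felt is the lower 12 mm, above it the handle is 42 mm wide; origin at the centre of its underside; at the start it lies on the pad; it may be absent
- punch: hole punch, 110 mm (x) x 56 mm (y) x 50 mm high, 0.3 kg; the grey base is 12 mm high, above it the dark steel lever block is 40 mm wide with upright sides; origin at the centre of its underside; at the start it stands on the pad; it may be absent
- mug: white mug, 80 mm across, 95 mm high, beside the drawer unit; leave alone; origin at the centre of its underside
- tape_dispenser: black desk tape dispenser, 140 x 55 x 82 mm, beside the drawer unit; leave alone; origin at the centre of its underside

How it is judged (in metres and radians):
On the way, in this order (a step that is already met when the one before it is completed fails the run):
1. every lamp carton stands squarely in the column on the starter carton (horizontal distance between each of carton1, carton2, carton3, carton4 and starter below 0.015 m and angle between the x axis of each of carton1, carton2, carton3, carton4 and the x axis of starter, either way round below 0.15 rad and height (world z) of each of carton1, carton2, carton3, carton4 above 0.07 m and linear speed of each of carton1, carton2, carton3, carton4 below 0.02 m/s), for 0.5 s.
2. then the drawer is opened (value of joint unit_drawer0 above 0.12 m), for 0.2 s.
At the end, for the whole second after the job is handed in: Cartons: stacked on the starter, centres within 15 mm of its centre seen from above, long axes within 0.15 rad of its own, at rest. Desk things: in the drawer on its floor (origins less than 35 mm above it), at rest. Drawer: within 6 mm of shut; opened only after the column is complete (all of step 1 and x of stapler in the frame of drawer_floor between 0 and 0.255 m and y of stapler in the frame of drawer_floor between -0.145 and 0.145 m and z of stapler in the frame of drawer_floor between -0.01 and 0.035 m and linear speed of each of stapler, eraser, punch below 0.02 m/s and x of eraser in the frame of drawer_floor between 0 and 0.255 m and y of eraser in the frame of drawer_floor between -0.145 and 0.145 m and z of eraser in the frame of drawer_floor between -0.01 and 0.035 m and x of punch in the frame of drawer_floor between 0 and 0.255 m and y of punch in the frame of drawer_floor between -0.145 and 0.145 m and z of punch in the frame of drawer_floor between -0.01 and 0.035 m and value of joint unit_drawer0 below 0.006 m); the robot touches nothing.
It fails at once if the mug is moved more than 40 mm (distance of mug from where it was at the start of the episode above 0.04 m).
It fails at once if the tape dispenser is moved more than 40 mm (distance of tape_dispenser from where it was at the start of the episode above 0.04 m).
Of carton1, carton2, carton3, carton4 only 2 to 4 are there at a start; the rules pass over those that are not, and their reading is None.
Of stapler, eraser, punch only 2 to 3 are there at a start; the rules pass over those that are not, and their reading is None.
At some moment in a run one of stapler, eraser, punch may be knocked a few centimetres aside while the robot is not near it.
Once in a run the grip may slacken for a moment while it holds something.
It also fails if it takes over 210 s, if anything falls off the work surface, if the arm or the gripper's body presses on something with over 40 N, if the wrist force passes 120 N, or if a joint passes its speed limit or range.

## Robot

A 6-joint arm with a two-finger parallel gripper is mounted at the origin on the work surface. World frame = base frame: x ahead of the robot, y to its left, z up, the work surface at z = 0. Lengths are in mm, angles in degrees, forces in N, time in s.
With the tool pointing down it reaches from about 350 to 850 mm from the base axis. Payload 8.1 kg.
Tool frame: the origin (TCP) lies on the centre line of the jaws, within the pads' length; the fingertips stand 14 mm ahead of it and the grasp point (between the pads) lies 5 mm behind it; z points along the fingers, y is the line along which they close (so a half turn about z gives the same grasp; the last joint's range is limited). The gripper opens to 85 mm and grips with 20 to 120 N. Pads are 22 mm wide; open, the fingers measure 114 mm over their backs; the gripper's body (76 mm by 85 mm) begins 54 mm behind the grasp point. The pads swing forward as they close: fully open they stand 13 mm farther back than shut.
Start: joints at [66.096, 7.471, 85.268, -0, 87.261, -4.893], TCP at [195.426, 567.287, 245.292] pointing down, gripper open.
Joint ranges: [-169.43, 169.43], [-51.17, 129.36], [1.28, 143.12], [-76.62, 256.62], [0, 156.53], [-152.29, 152.29]. Speed limits (degrees/s): [136.94, 136.94, 159.86, 180, 180, 180].

## Interface

Orientations are given as [roll, pitch, yaw] about the fixed x, y, z axes, in that order (R = Rz(yaw) Ry(pitch) Rx(roll)).
In Python, from bench import sense, snapshot, camera_info, hand_in gives the robot as it stands. The module is installed in compiled form; this text tells all that it offers.
- The arm moves only by the tool apply_moves, never from a script. Its argument "deltas" is a list of rows, each a list of 7 numbers: the shift along the tool's x, y, z scaled (see below), then the turn, a rotation vector about the tool's x, y, z scaled (see below), then the opening, from 0 (shut) to 1 (fully open). In form: [[dx, dy, dz, ax, ay, az, claw], ...]. A call has 1 to 8 rows; each row shifts and turns the commanded pose from where the row before left it, along the tool's axes as they then stand; what a row does not reach is not made up. The controller multiplies each number of a shift by 0.03 m and each number of a turn by 0.08 rad. A row lasts 1/8 s, in which the tool goes at most 62.5 mm and 10.7 degrees, less where a joint would pass 70% of its speed; a pose out of reach is approached as far as the arm can. A call with a number of a shift or a turn outside -1 to 1 is refused whole. A call with a gripper value outside its range is refused whole. The fingers move at their own pace and stop on an object; "grip_force" is the grip in N (left out, the last holds). Time passes only in rows, so rows that do not move let the fingers close. It gives the time, the measured TCP pose, the force, the opening and the grip force at its end, in the units of the state.
- sense(): the state, without advancing time (a new reading comes with each control period).
- snapshot(name): name is "scene" or "side" or "wrist"; returns the picture (420x560x3 uint8, red, green, blue); there is no depth.
- camera_info(name): a dict with "vertical_fov" (degrees; the focal length in pixels is half the picture's height over the tangent of half this angle, whatever the lens; pixels are square), "cx", "cy" (the principal point, pixels), "origin" and "rotation" of the camera in the world; the wrist camera has in their place "tool_from_camera" (4x4, takes a point from camera to tool coordinates, whose origin is the TCP and whose axes are the flange's). Camera axes: x right, y up, looking along -z (the intrinsics and any distortion apply to the point x, -y, -z); pixel columns grow to the right and rows downward; lengths in mm; the calibration is good to about 2 mm. A picture is of the moment at which its call begins: read the wrist's pose just before it. camera_info takes no time and is no camera call.
- hand_in(): hands the job in; it is judged then, once.
The state is a dict: "time": time; "joint_pos": joint angles; "qd": joint speeds; "joint_efforts": joint torques, N m; "tool_pos": TCP position; "tcp_rot": TCP orientation; "ft_force": force on the tool from outside, world axes, zero at the start; "wrist_torque": the same for the moment, N m; "finger_gap": finger opening in mm; "grip_force": force on a finger pad.
Only numpy, scipy, OpenCV 4.12 (cv2) and the standard library are available. Lean on these libraries where they do the work, as an engineer would, in place of code of your own. Each camera call takes 0.05 s, during which the arm holds its last target. There are 200 camera calls.

## Working session

There is one attempt and no reset: what is moved stays moved. The work goes in short steps, Python scripts to look and compute and a tool call to move; the robot and the scene stay as the last step left them, time stands still between calls to the robot, and variables do not carry over. Pictures are saved under pics/ and viewed, at most 14 in all, crops included, and the job is handed in when it is done.

Besides the shell and the picture viewer there is one more tool, called after ">>>" as name([rows], argument=value, ...), one row to a line, values as JSON. apply_moves: Moves the arm, as the interface text tells. Its arguments: {"type":"object","properties":{"deltas":{"type":"array"},"grip_force":{"type":"number"}},"required":["deltas"]}

```bash
mkdir -p pics; python3 - <<'E'
from bench import *
import cv2,json
import numpy as np
s=sense();print(s)
for n in("scene","side","wrist"):
    im=snapshot(n);cv2.imwrite(f"pics/{n}0.png",im[:,:,::-1]);c=camera_info(n);print(n,{k:np.round(v,4).tolist() if not isinstance(v,str) else v for k,v in c.items()})
E
```

```text
{'time': 0.0, 'joint_pos': array([ 6.60987960e+01,  7.51384863e+00,  8.53294949e+01,  1.25531367e-04,
        8.72627978e+01, -4.89175250e+00]), 'qd': array([ 0.06052025,  0.04665526, -0.01247224, -0.03348917, -0.10512447,
       -0.03500105]), 'joint_efforts': array([-2.97152612e-03, -5.69381118e+01, -5.00562358e+01, -5.46553401e-04,
        1.44925376e-02,  1.07181837e-07]), 'tool_pos': array([195.18389613, 566.80398498, 244.25548594]), 'tcp_rot': array([-1.79894256e+02, -9.17595745e-03,  1.60990534e+02]), 'ft_force': array([-0.41656737, -0.14562795, -0.35126194]), 'wrist_torque': array([0.00484038, 0.0334359 , 0.01806634]), 'grip_force': 0.0, 'finger_gap': 85.7463127869953}
scene {'vertical_fov': 49.6297, 'cx': 281.5422, 'cy': 203.755, 'origin': [1100.1941, -516.4454, 953.4107], 'rotation': [39.5632, 0.9207, 42.9953]}
side {'vertical_fov': 54.4626, 'cx': 283.3691, 'cy': 211.6166, 'origin': [193.1042, -552.552, 839.923], 'rotation': [39.8055, 0.4012, -34.5765]}
wrist {'vertical_fov': 66.5262, 'cx': 280.4836, 'cy': 207.5987, 'tool_from_camera': [[0.0, 0.9544, 0.2986, 75.8195], [1.0, 0.0001, -0.0003, -1.8888], [-0.0003, 0.2986, -0.9544, -128.8655], [0.0, 0.0, 0.0, 1.0]]}
```

View pics/scene0.png

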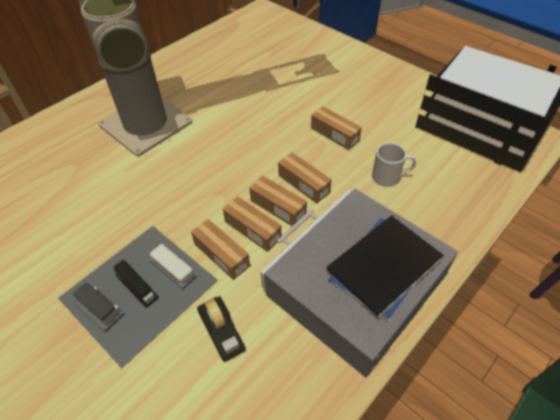

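View pics/side0.png

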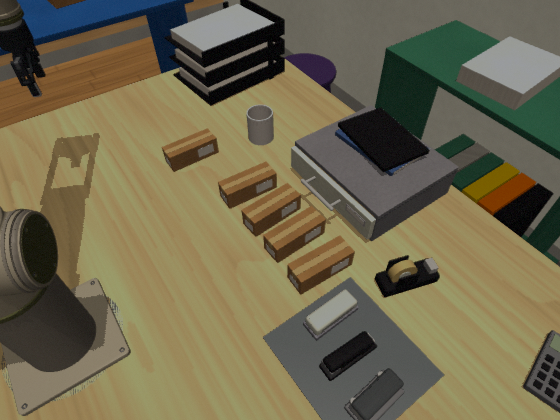

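The scene shows the starter near (336,127), four cartons from (304,177) to (220,248), and the pad at about (138,290) with punch, stapler and eraser on it. The handle is at about (298,228). The side view agrees: starter at (190,150), cartons from (248,185) to (320,265), and pad things at (331,313), (348,355) and (375,397).

```bash
cat >h.py <<'E'
from bench import *
import cv2,numpy as np
from scipy.spatial.transform import Rotation as R
def pose(s=None):
    s=s or sense();T=np.eye(4);T[:3,:3]=R.from_euler('xyz',s['tcp_rot'],degrees=True).as_matrix();T[:3,3]=s['tool_pos'];return T
def cam(n,T=None):
    c=camera_info(n);f=210/np.tan(np.radians(c['vertical_fov'])/2)
    if n=='wrist': M=(pose() if T is None else T)@np.array(c['tool_from_camera'])
    else:
        M=np.eye(4);M[:3,:3]=R.from_euler('xyz',c['rotation'],degrees=True).as_matrix();M[:3,3]=c['origin']
    return f,c['cx'],c['cy'],M
def rays(C,px):
    f,cx,cy,M=C;px=np.atleast_2d(px).astype(float)
    d=np.c_[(px[:,0]-cx)/f,-(px[:,1]-cy)/f,-np.ones(len(px))]
    return M[:3,3],d@M[:3,:3].T
def onz(C,px,z):
    o,d=rays(C,px);return o+d*((z-o[2])/d[:,2])[:,None]
def tri(Cs,pxs):
    A=np.zeros((3,3));b=np.zeros(3)
    L=[]
    for C,p in zip(Cs,pxs):
        o,d=rays(C,p);d=d[0]/np.linalg.norm(d[0]);P=np.eye(3)-np.outer(d,d);A+=P;b+=P@o;L.append((o,P))
    x=np.linalg.solve(A,b);return x,max(np.linalg.norm(P@(x-o)) for o,P in L)
def proj(C,X):
    f,cx,cy,M=C;p=(np.atleast_2d(X)-M[:3,3])@M[:3,:3];return np.c_[cx-f*p[:,0]/p[:,2],cy+f*p[:,1]/p[:,2]]
def shot(n,name=None):
    C=cam(n);im=snapshot(n)[:,:,::-1].copy()
    if name: cv2.imwrite(f'pics/{name}.png',im)
    return C,im
def to_tool(target,T=None):
    "target TCP point world -> shift in tool units"
    T=pose() if T is None else T
    return T[:3,:3].T@(np.array(target)-T[:3,3])/30
E
python3 - <<'E'
from h import *
S,D=cam('scene'),cam('side')
pts=dict(starter=((337,121),(190,143)),c1=((306,170),(247,178)),c2=((280,193),(271,203)),c3=((254,215),(294,227)),c4=((222,240),(320,257)),
hA=((280,242),(336,220)),hB=((315,213),(304,180)),unitFL=((351,192),(297,140)),punch=((95,299),(376,390)),stap=((134,279),(348,350)),er=((172,261),(331,308)),padc1=((152,228),(265,338)),padc2=((216,282),(350,280)),mug=((389,151),(260,110)))
for k,(a,b) in pts.items(): x,e=tri([S,D],[a,b]);print(k,x.round(),round(e,1))
E
```

```text
starter [486. 366.  52.] 1.8
c1 [549. 150.  50.] 2.4
c2 [554.  40.  49.] 3.8
c3 [556. -59.  51.] 3.6
c4 [ 554. -165.   52.] 3.2
hA [660. -84.  44.] 14.7
hB [667.  49.  56.] 1.3
unitFL [711. 137. 104.] 5.5
punch [ 460. -458.   48.] 0.4
stap [ 471. -367.   33.] 0.0
er [ 500. -277.   36.] 0.1
padc1 [ 355. -239.   -2.] 0.3
padc2 [ 598. -232.   -6.] 0.3
mug [700. 313. 107.] 1.1
```

>>> apply_moves([
  [0, 0, -0.4, 0, 0, -0.83, 1],
  [0, 0, -0.4, 0, 0, -0.83, 1],
  [0, 0, -0.4, 0, 0, -0.83, 1],
  [0, 0, -0.4, 0, 0, -0.83, 1],
  [0, 0, -0.4, 0, 0, -0.83, 1],
])

```text
time: 0.78
tool_pos: [195.4, 567.1, 305.2]
tcp_rot: [-180.0, -0.0, -179.9]
ft_force: [0.4, 0.4, -0.7]
finger_gap: 85.4
grip_force: 0.0
```

>>> apply_moves([
  [-0.98, -0.98, 0, 0, 0, 0, 1],
  [-0.98, -0.98, 0, 0, 0, 0, 1],
  [-0.98, -0.98, 0, 0, 0, 0, 1],
  [-0.98, -0.98, 0, 0, 0, 0, 1],
  [-0.98, -0.98, 0, 0, 0, 0, 1],
  [-0.98, -0.98, 0, 0, 0, 0, 1],
  [-0.98, -0.98, 0, 0, 0, 0, 1],
  [-0.98, -0.98, 0, 0, 0, 0, 1],
])

```text
time: 1.78
tool_pos: [431.4, 331.0, 305.0]
tcp_rot: [-180.0, -0.0, -180.0]
ft_force: [0.5, 0.6, 0.1]
finger_gap: 85.4
grip_force: 0.0
```

```bash
python3 - <<'E'
from h import *
s=sense();print(s['time'],s['tool_pos'],s['tcp_rot'],s['joint_pos'])
C,im=shot('wrist','w1');np.savez('w1.npz',f=C[0],cx=C[1],cy=C[2],M=C[3])
E
```

```text
1.775 [431.36582258 331.00417347 305.02039855] [-1.79989710e+02 -2.07923787e-02 -1.79986702e+02] [ 3.20957102e+01 -2.25094211e+00  8.91006670e+01  2.32856060e-03
  9.31733577e+01 -5.79174610e+01]
```

View pics/w1.png

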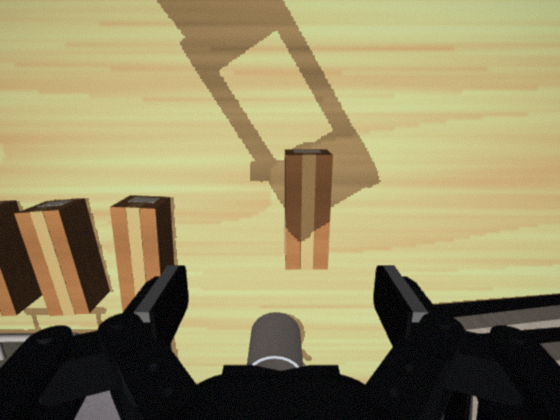

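The wrist view shows the starter's top corners at about (285,152), (332,152), (328,269) and (285,269). Cartons are at (145,250), (65,258) and the left edge. The unit and mug are at the bottom.

>>> apply_moves([
  [0, -1, 0, 0, 0, 0, 1],
  [0, -1, 0, 0, 0, 0, 1],
  [0, -1, 0, 0, 0, 0, 1],
  [0, -1, 0, 0, 0, 0, 1],
  [0, -1, 0, 0, 0, 0, 1],
  [0, -1, 0, 0, 0, 0, 1],
  [0, -1, 0, 0, 0, 0, 1],
  [0, -1, 0, 0, 0, 0, 1],
])

```text
time: 2.82
tool_pos: [430.4, 91.3, 305.1]
tcp_rot: [-180.0, -0.0, -180.0]
ft_force: [0.1, -0.5, 0.8]
finger_gap: 85.6
grip_force: 0.0
```

>>> apply_moves([
  [0, -0.8, 0, 0, 0, 0, 1],
  [0, -0.8, 0, 0, 0, 0, 1],
  [0, -0.8, 0, 0, 0, 0, 1],
  [0, -0.8, 0, 0, 0, 0, 1],
  [0, 0, 0, 0, 0, 0, 1],
])

```text
time: 3.45
tool_pos: [430.6, -4.8, 305.1]
tcp_rot: [-180.0, -0.0, 179.9]
ft_force: [0.2, -0.6, 0.3]
finger_gap: 85.1
grip_force: 0.0
```

```bash
python3 - <<'E'
from h import *
C,im=shot('wrist','w2');np.savez('w2.npz',f=C[0],cx=C[1],cy=C[2],M=C[3]);print(C[3][:3,3])
cv2.imwrite('pics/w2b.png',cv2.resize(im[120:380],None,fx=1.42,fy=1.42*1.5,interpolation=cv2.INTER_CUBIC))
E
```

```text
[354.17790093  -6.56440343 433.95235731]
```

View pics/w2b.png

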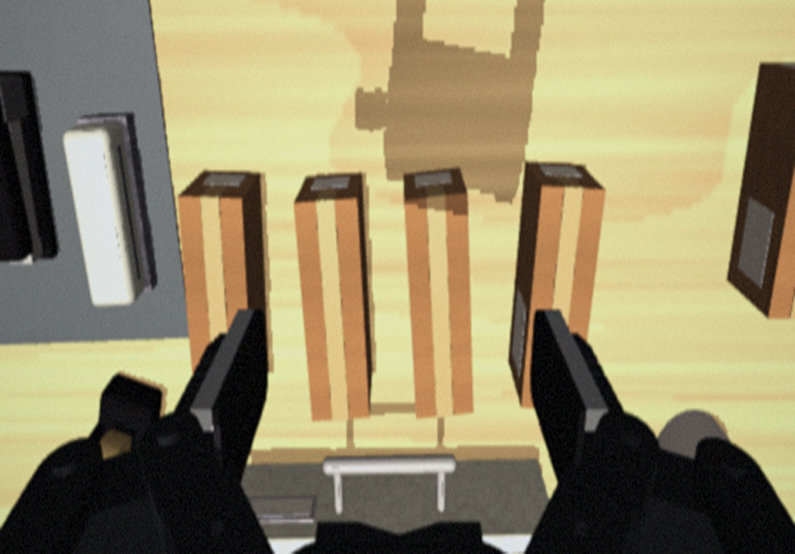

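>>> apply_moves([
  [0, -1, 0, 0, 0, 0, 1],
  [0, -1, 0, 0, 0, 0, 1],
  [0, -1, 0, 0, 0, 0, 1],
  [0, -1, 0, 0, 0, 0, 1],
  [0, -1, 0, 0, 0, 0, 1],
  [0, -1, 0, 0, 0, 0, 1],
  [0, -1, 0, 0, 0, 0, 1],
  [0, -1, 0, 0, 0, 0, 1],
])

```text
time: 4.5
tool_pos: [431.3, -243.7, 305.2]
tcp_rot: [180.0, 0.0, -179.9]
ft_force: [-0.9, 0.6, 0.8]
finger_gap: 85.1
grip_force: 0.0
```

>>> apply_moves([
  [0.5, -1, 0, 0, 0, 0, 1],
  [0.5, -1, 0, 0, 0, 0, 1],
  [0.5, -1, 0, 0, 0, 0, 1],
  [0.5, -1, 0, 0, 0, 0, 1],
  [0, 0, 0, 0, 0, 0, 1],
])

```text
time: 5.12
tool_pos: [370.5, -364.5, 304.9]
tcp_rot: [180.0, -0.0, 179.9]
ft_force: [0.6, -0.1, 0.3]
finger_gap: 85.2
grip_force: 0.0
```

```bash
python3 - <<'E'
from h import *
C,im=shot('wrist','w3');np.savez('w3.npz',f=C[0],cx=C[1],cy=C[2],M=C[3]);print(C[3][:3,3])
cv2.imwrite('pics/w3b.png',cv2.resize(im[60:360],None,fx=1.42,fy=1.42,interpolation=cv2.INTER_CUBIC))
E
```

```text
[ 294.11349631 -366.42245636  433.79847   ]
```

View pics/w3b.png

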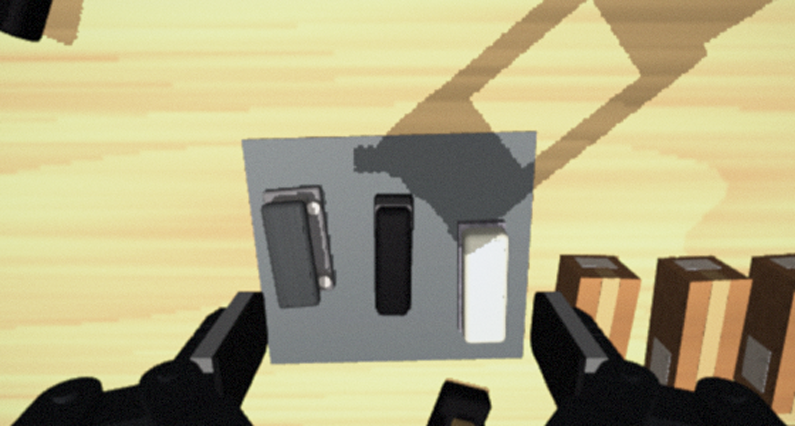

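w2b shows four cartons (near ends at about y 195, far ends at about y 415) and the handle at (390,466). The starter is at the right edge. w3b shows the punch at (290,255), stapler at (393,255) and eraser at (485,285) on the pad.

```bash
python3 - <<'E'
from h import *
def ld(n): z=np.load(n+'.npz');return float(z['f']),float(z['cx']),float(z['cy']),z['M']
W1,W2,W3=ld('w1'),ld('w2'),ld('w3')
b2=lambda p:np.array(p)/[1.42,2.13]+[0,120]
b3=lambda p:np.array(p)/1.42+[0,60]
def rep(n,P):
    P=np.array(P);print(n,P[:,:2].round(1).tolist())
print('c4 near h',tri([W2,W3],[b2((181,195)),b3((572,279))]),tri([W2,W3],[b2((246,195)),b3((640,279))]))
for n,p in dict(c4=[(181,195),(246,195),(194,370)],c3=[(295,202),(358,200),(371,416),(312,420)],c2=[(404,196),(466,190),(473,412),(417,417)],c1=[(533,184),(605,188),(588,355)]).items(): rep(n,onz(W2,[b2(q) for q in p],56))
rep('starter',onz(W1,[(285,152),(332,152),(328,269),(285,269)],56))
print('c1 in w1');rep('c1',onz(W1,[(112,207),(170,207)],56))
print('starter h',tri([W1,W2],[(285,152),b2((769,120))]) )
rep('handle62',onz(W2,[b2((326,467)),b2((454,465))],67))
rep('pad',onz(W3,[b3(q) for q in[(243,139),(536,131),(522,356),(271,363)]],3))
rep('stap',onz(W3,[b3(q) for q in[(378,207),(411,207),(408,315),(376,315)]],50))
rep('er',onz(W3,[b3(q) for q in[(463,234),(508,234),(505,342),(465,343)]],43))
rep('punch',onz(W3,[b3(q) for q in[(262,206),(304,202),(319,303),(280,306)]],53))
E
```

```text
c4 near h (array([ 482.41749725, -202.91026019,   44.9521098 ]), np.float64(1.7611051838196328)) (array([ 480.28329748, -142.2118622 ,   50.54120411]), np.float64(1.3310099581656583))
c4 [[477.0, -196.7], [477.1, -139.9], [593.7, -201.2]]
c3 [[481.5, -97.4], [480.4, -42.1], [628.2, -33.6], [631.1, -91.2]]
c2 [[478.0, -1.8], [474.5, 52.3], [625.4, 65.5], [629.0, 11.2]]
c1 [[471.0, 110.5], [473.5, 173.4], [583.7, 172.1]]
starter [[404.7, 334.4], [404.7, 389.6], [557.7, 391.7], [557.7, 335.1]]
c1 in w1
c1 [[472.3, 120.9], [472.3, 192.6]]
starter h (array([424.65122034, 333.42979397,  23.57182637]), np.float64(15.582782516861965))
handle62 [[658.7, -77.3], [657.5, 46.9]]
pad [[358.4, -513.2], [351.4, -236.4], [598.3, -230.0], [606.8, -507.8]]
stap [[411.6, -384.2], [411.6, -355.1], [519.3, -357.2], [519.3, -387.7]]
er [[439.7, -307.1], [439.8, -265.8], [553.9, -260.8], [554.9, -300.4]]
punch [[409.6, -485.6], [406.0, -448.6], [504.7, -440.8], [507.8, -477.6]]
```

>>> apply_moves([
  [-0.25, 1, 0, 0, 0, 0, 1],
  [-0.25, 1, 0, 0, 0, 0, 1],
  [-0.25, 1, 0, 0, 0, 0, 1],
  [-0.25, 1, 0, 0, 0, 0, 1],
  [-0.25, 1, 0, 0, 0, 0, 1],
  [-0.25, 1, 0, 0, 0, 0, 1],
  [-0.25, 1, 0, 0, 0, 0, 1],
  [-0.25, 1, 0, 0, 0, 0, 1],
])

```text
time: 6.18
tool_pos: [431.1, -121.2, 305.3]
tcp_rot: [180.0, 0.0, -179.9]
ft_force: [0.2, 0.5, -0.1]
finger_gap: 85.2
grip_force: 0.0
```

>>> apply_moves([
  [0, 1, 0, 0, 0, 0, 1],
  [0, 1, 0, 0, 0, 0, 1],
  [0, 1, 0, 0, 0, 0, 1],
  [0, 1, 0, 0, 0, 0, 1],
  [0, 1, 0, 0, 0, 0, 1],
  [0, 1, 0, 0, 0, 0, 1],
  [0, 1, 0, 0, 0, 0, 1],
  [0, 1, 0, 0, 0, 0, 1],
])

```text
time: 7.18
tool_pos: [429.9, 118.7, 305.4]
tcp_rot: [180.0, 0.0, -179.9]
ft_force: [0.6, -0.7, 0.4]
finger_gap: 85.3
grip_force: 0.0
```

>>> apply_moves([
  [0, 0.6, 0, 0, 0, 0, 1],
  [0, 0.5, 0, 0, 0, 0, 1],
  [0, 0, 0, 0, 0, 0, 1],
])

```text
time: 7.55
tool_pos: [430.2, 150.5, 305.2]
tcp_rot: [180.0, -0.0, -179.9]
ft_force: [0.2, 0.3, 0.9]
finger_gap: 85.4
grip_force: 0.0
```

```bash
cat >>h.py <<'E'
def tops(C,im,z,show=None):
    "orange halves of carton tops -> ground rectangles at height z"
    hsv=cv2.cvtColor(cv2.GaussianBlur(im,(3,3),0),cv2.COLOR_BGR2HSV)
    m=cv2.inRange(hsv,(6,110,135),(17,255,255))
    m=cv2.morphologyEx(m,cv2.MORPH_OPEN,np.ones((3,3)))
    if show: cv2.imwrite(f'pics/{show}.png',m)
    out=[]
    for c in cv2.findContours(m,cv2.RETR_EXTERNAL,cv2.CHAIN_APPROX_NONE)[0]:
        if cv2.contourArea(c)<250: continue
        g=onz(C,c[:,0,:],z)[:,:2].astype(np.float32);r=cv2.minAreaRect(g)
        (cx,cy),(w,h),a=r
        if w<h: w,h,a=h,w,a-90
        a=(a+90)%180-90
        out.append((round(cx),round(cy,1),round(w),round(h),round(a,1)))
    return sorted(out,key=lambda t:-t[1])
E
python3 - <<'E'
from h import *
C,im=shot('wrist','w4');print(sense()['tool_pos'],sense()['time'])
print(*tops(C,im,56,'m4'),sep='\n')
im=np.vstack([im[100:400],cv2.cvtColor(cv2.imread('pics/m4.png',0)[100:400],cv2.COLOR_GRAY2BGR)])
cv2.imwrite('pics/w4b.png',im)
E
```

```text
[430.38522777 149.69509992 305.22496294] 7.6
(482, 380.7, 148, 20, 0.3)
(482, 344.9, 148, 20, 0.2)
(557, 159.8, 128, 20, -2.5)
(546, 124.7, 148, 19, -2.4)
(552, 49.3, 152, 20, 4.4)
(515, 10.3, 71, 19, 4.7)
(541, -50.6, 123, 20, 2.7)
(555, -85.6, 148, 20, 2.9)
(553, -157.1, 148, 20, -1.8)
(551, -192.4, 148, 20, -1.4)
```

View pics/w4b.png

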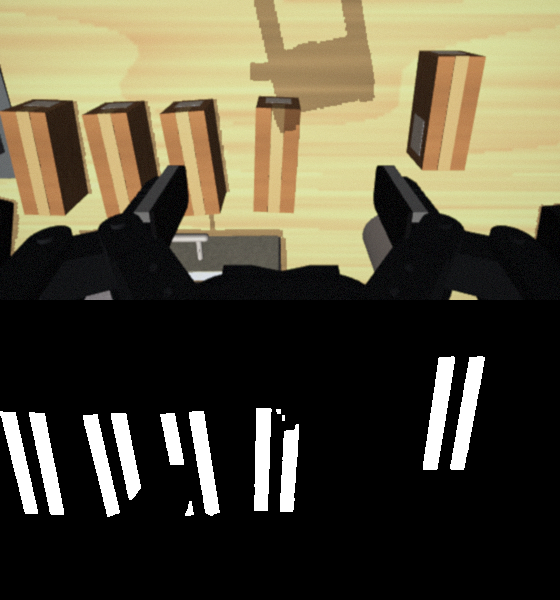

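The view shows all four cartons, and the mask gives clean strip pairs 36 mm apart with lengths of about 148 mm, as they should be. Next I grasp carton 1 at (546,142), yaw −2.4°.

>>> apply_moves([
  [-0.55, -0.04, 1, 0, 0, 0, 1],
  [-0.55, -0.04, 1, 0, 0, 0, 1],
  [-0.55, -0.04, 1, 0, 0, 0, 1],
  [-0.55, -0.04, 1, 0, 0, 0, 1],
  [-0.55, -0.04, 1, 0, 0, 0, 1],
  [-0.55, -0.04, 1, 0, 0, 0, 1],
  [-0.55, -0.04, 1, 0, 0, 0, 1],
  [0, 0, 0, 0, 0, 0.52, 1],
])

```text
time: 8.6
tool_pos: [544.8, 139.2, 91.8]
tcp_rot: [-179.9, -0.3, 177.5]
ft_force: [-0.2, -0.5, 0.3]
finger_gap: 85.4
grip_force: 0.0
```

>>> apply_moves([
  [0, 0, 0.8, 0, 0, 0, 1],
  [0, 0, 0.8, 0, 0, 0, 1],
  [0, 0, 0.63, 0, 0, 0, 1],
  [0, 0, 0, 0, 0, 0, 1],
  [0, 0, 0, 0, 0, 0, 0],
  [0, 0, 0, 0, 0, 0, 0],
  [0, 0, 0, 0, 0, 0, 0],
  [0, 0, 0, 0, 0, 0, 0],
], grip_force=60)

```text
time: 9.6
tool_pos: [547.7, 141.3, 30.2]
tcp_rot: [179.9, 0.2, 177.6]
ft_force: [-0.5, 1.2, 6.8]
finger_gap: 55.2
grip_force: 65.0
```

>>> apply_moves([
  [0, 0, -1, 0, 0, 0, 0],
  [0, 0, -1, 0, 0, 0, 0],
  [0, 0, -1, 0, 0, -0.58, 0],
  [0.2, 0.7, 0, 0, 0, 0, 0],
  [0.27, 0.95, 0, 0, 0, 0, 0],
  [0.27, 0.95, 0, 0, 0, 0, 0],
  [0.27, 0.95, 0, 0, 0, 0, 0],
  [0.27, 0.95, 0, 0, 0, 0, 0],
])

```text
time: 10.6
tool_pos: [506.4, 276.1, 118.0]
tcp_rot: [-180.0, -0.0, -179.7]
ft_force: [-0.8, -0.3, -3.9]
finger_gap: 55.6
grip_force: 65.2
```

>>> apply_moves([
  [0.27, 0.95, 0, 0, 0, 0, 0],
  [0.27, 0.95, 0, 0, 0, 0, 0],
  [0.27, 0.8, 0, 0, 0, 0, 0],
  [0, 0.19, 0, 0, 0, 0, 0],
  [0, 0, 0, 0, 0, 0, 0],
])

```text
time: 11.22
tool_pos: [482.3, 361.9, 118.1]
tcp_rot: [-180.0, -0.0, -179.7]
ft_force: [-0.1, -0.2, -3.3]
finger_gap: 55.4
grip_force: 65.1
```

>>> apply_moves([
  [-0.04, 0.03, 0.4, 0, 0, 0, 0],
  [0, 0, 0.4, 0, 0, 0, 0],
  [0, 0, 0.2, 0, 0, 0, 0],
  [0, 0, 0.06, 0, 0, 0, 0],
  [0, 0, 0, 0, 0, 0, 0],
])

```text
time: 11.85
tool_pos: [483.7, 362.9, 86.5]
tcp_rot: [180.0, 0.0, -179.7]
ft_force: [0.1, 0.5, -2.9]
finger_gap: 55.4
grip_force: 65.2
```

>>> apply_moves([
  [0, 0, 0.06, 0, 0, 0, 0],
  [0, 0, 0, 0, 0, 0, 0],
])

```text
time: 12.1
tool_pos: [483.8, 363.1, 86.2]
tcp_rot: [180.0, 0.0, -179.7]
ft_force: [-6.5, -4.4, 9.1]
finger_gap: 55.1
grip_force: 66.5
```

>>> apply_moves([
  [0, 0, 0, 0, 0, 0, 0.9],
  [0, 0, 0, 0, 0, 0, 0.9],
  [0, 0, 0, 0, 0, 0, 0.9],
  [0, 0, -1, 0, 0, 0, 1],
  [0, 0, -1, 0, 0, 0, 1],
  [0, 0, -1, 0, 0, 0, 1],
  [0, 0, -1, 0, 0, 0, 1],
  [0, 0, 0, 0, 0, 0, 1],
])

```text
time: 13.1
tool_pos: [485.2, 364.1, 208.2]
tcp_rot: [179.8, 0.3, -179.7]
ft_force: [-0.2, 1.1, 0.3]
finger_gap: 85.3
grip_force: 0.0
```

```bash
python3 - <<'E'
from h import *
C,im=shot('wrist','w5');print(sense()['tool_pos'])
print(*tops(C,im,112),sep='\n')
C,im=shot('side','s5')
print(*tops(C,im,112),sep='\n');print(*tops(C,im,56),sep='\n')
E
```

```text
[484.37856303 363.52448554 206.02734782]
(429, 379.6, 40, 20, 0.9)
(483, 361.4, 59, 15, -0.3)
(530, 361.3, 33, 15, 0.7)
(539, 343.3, 39, 19, 0.2)
(439, 342.3, 62, 21, 0.3)
```

>>> apply_moves([
  [-0.2, -1, 0, 0, 0, 0, 1],
  [-0.2, -1, 0, 0, 0, 0, 1],
  [-0.2, -1, 0.3, 0, 0, 0, 1],
  [-0.2, -1, 0.3, 0, 0, 0, 1],
  [-0.2, -1, 0.3, 0, 0, 0, 1],
  [-0.2, -1, 0.3, 0, 0, 0, 1],
  [-0.2, -1, 0.3, 0, 0, 0, 1],
  [-0.2, -1, 0.3, 0, 0, 0, 1],
])

```text
time: 14.2
tool_pos: [531.7, 122.1, 148.4]
tcp_rot: [-180.0, -0.2, -179.7]
ft_force: [1.1, 0.6, -0.1]
finger_gap: 85.7
grip_force: 0.0
```

>>> apply_moves([
  [-0.16, -0.77, 0.43, 0, 0, 0, 1],
  [-0.16, -0.77, 0.43, 0, 0, 0, 1],
  [-0.16, -0.77, 0.43, 0, 0, 0, 1],
  [-0.16, -0.77, 0.43, 0, 0, 0, 1],
  [0, 0, 0, 0, 0, -0.92, 1],
  [0, 0, 0, 0, 0, 0, 1],
])

```text
time: 14.95
tool_pos: [551.2, 30.8, 97.2]
tcp_rot: [180.0, -0.2, -175.6]
ft_force: [0.1, 0.2, -0.1]
finger_gap: 85.3
grip_force: 0.0
```

>>> apply_moves([
  [0, 0, 0.8, 0, 0, 0, 1],
  [0, 0, 0.8, 0, 0, 0, 1],
  [0, 0, 0.7, 0, 0, 0, 1],
  [0, 0, 0, 0, 0, 0, 1],
  [0, 0, 0, 0, 0, 0, 0],
  [0, 0, 0, 0, 0, 0, 0],
  [0, 0, 0, 0, 0, 0, 0],
  [0, 0, 0, 0, 0, 0, 0],
])

```text
time: 15.95
tool_pos: [553.7, 31.1, 31.7]
tcp_rot: [-180.0, 0.1, -175.5]
ft_force: [-0.8, 2.6, 6.9]
finger_gap: 55.5
grip_force: 65.2
```

>>> apply_moves([
  [0, 0, -0.9, 0, 0, 0, 0],
  [0, 0, -0.9, 0, 0, 0, 0],
  [0, 0, -0.9, 0, 0, 0, 0],
  [0, 0, -0.9, 0, 0, 0, 0],
  [0, 0, -0.9, 0, 0, 0, 0],
  [0, 0, -0.5, 0, 0, 0.92, 0],
  [0, 0, 0, 0, 0, 0, 0],
])

```text
time: 16.82
tool_pos: [553.2, 30.9, 181.6]
tcp_rot: [-180.0, 0.1, -179.7]
ft_force: [0.4, -0.4, -3.0]
finger_gap: 55.3
grip_force: 64.3
```

>>> apply_moves([
  [0.19, 0.8, 0, 0, 0, 0, 0],
  [0.19, 0.95, 0, 0, 0, 0, 0],
  [0.19, 0.95, 0, 0, 0, 0, 0],
  [0.19, 0.95, 0, 0, 0, 0, 0],
  [0.19, 0.95, 0, 0, 0, 0, 0],
  [0.19, 0.95, 0, 0, 0, 0, 0],
  [0.19, 0.95, 0, 0, 0, 0, 0],
  [0.19, 0.95, 0, 0, 0, 0, 0],
])

```text
time: 17.82
tool_pos: [504.7, 254.8, 178.5]
tcp_rot: [-179.9, -0.1, -179.6]
ft_force: [-0.5, 0.9, -2.9]
finger_gap: 55.0
grip_force: 64.4
```

>>> apply_moves([
  [0.19, 0.95, 0, 0, 0, 0, 0],
  [0.19, 0.95, 0, 0, 0, 0, 0],
  [0.19, 0.95, 0, 0, 0, 0, 0],
  [0.19, 0.5, 0, 0, 0, 0, 0],
  [0.02, 0.25, 0, 0, 0, 0, 0],
  [0, 0, 0.5, 0, 0, 0, 0],
  [0, 0, 0.5, 0, 0, 0, 0],
  [0, 0, 0, 0, 0, 0, 0],
])

```text
time: 18.82
tool_pos: [480.6, 360.5, 147.2]
tcp_rot: [-179.8, -0.2, -179.8]
ft_force: [0.2, 0.0, -2.9]
finger_gap: 55.5
grip_force: 64.6
```

>>> apply_moves([
  [-0.08, 0.04, 0, 0, 0, 0, 0],
  [0, 0, 0, 0, 0, 0, 0],
  [0, 0, 0.06, 0, 0, 0, 0],
  [0, 0, 0, 0, 0, 0, 0],
])

```text
time: 19.32
tool_pos: [484.2, 363.4, 148.4]
tcp_rot: [180.0, 0.0, -179.7]
ft_force: [0.2, -0.2, -3.5]
finger_gap: 55.2
grip_force: 64.6
```

>>> apply_moves([
  [0, -0.02, 0.1, 0, 0, 0, 0],
  [0, 0, 0.04, 0, 0, 0, 0],
  [0, 0, 0, 0, 0, 0, 0],
])

```text
time: 19.7
tool_pos: [484.2, 362.7, 144.1]
tcp_rot: [-180.0, -0.0, -179.7]
ft_force: [0.1, 0.6, -2.4]
finger_gap: 55.6
grip_force: 64.8
```

>>> apply_moves([
  [0, 0, 0.05, 0, 0, 0, 0],
  [0, 0, 0.03, 0, 0, 0, 0],
  [0, 0, 0, 0, 0, 0, 0],
])

```text
time: 20.08
tool_pos: [484.3, 362.9, 143.7]
tcp_rot: [180.0, 0.0, -179.7]
ft_force: [-7.3, -3.5, 11.3]
finger_gap: 55.5
grip_force: 66.2
```

>>> apply_moves([
  [0, 0, 0, 0, 0, 0, 0.9],
  [0, 0, 0, 0, 0, 0, 0.9],
  [0, 0, 0, 0, 0, 0, 0.9],
  [0, 0, -1, 0, 0, 0, 1],
  [0, 0, -1, 0, 0, 0, 1],
  [0, 0, -1, 0, 0, 0, 1],
  [0, 0, -1, 0, 0, 0, 1],
  [0, 0, 0, 0, 0, 0, 1],
])

```text
time: 21.08
tool_pos: [485.6, 363.6, 265.2]
tcp_rot: [179.8, 0.3, -179.7]
ft_force: [-0.7, -0.6, 0.2]
finger_gap: 85.5
grip_force: 0.0
```

```bash
python3 - <<'E'
from h import *
C,im=shot('wrist','w6');print(sense()['tool_pos'])
print(*tops(C,im,168),sep='\n')
E
```

```text
[484.84944929 363.13545654 262.95266042]
(429, 379.6, 41, 20, 0.9)
(526, 361.5, 37, 15, -0.3)
(502, 361.4, 23, 15, 0.2)
(473, 360.9, 34, 15, 0.2)
(539, 343.4, 39, 20, -0.1)
(440, 342.1, 62, 20, 0.5)
```

>>> apply_moves([
  [-0.16, -0.95, 0.2, 0, 0, 0, 1],
  [-0.16, -0.95, 0.37, 0, 0, 0, 1],
  [-0.16, -0.95, 0.37, 0, 0, 0, 1],
  [-0.16, -0.95, 0.37, 0, 0, 0, 1],
  [-0.16, -0.95, 0.37, 0, 0, 0, 1],
  [-0.16, -0.95, 0.37, 0, 0, 0, 1],
  [-0.16, -0.95, 0.37, 0, 0, 0, 1],
  [-0.16, -0.95, 0.37, 0, 0, 0, 1],
])

```text
time: 22.12
tool_pos: [522.8, 133.8, 175.7]
tcp_rot: [-180.0, -0.2, -179.7]
ft_force: [-0.1, 0.1, 0.1]
finger_gap: 85.7
grip_force: 0.0
```

>>> apply_moves([
  [-0.15, -0.97, 0.38, 0, 0, 0, 1],
  [-0.15, -0.97, 0.38, 0, 0, 0, 1],
  [-0.15, -0.97, 0.38, 0, 0, 0, 1],
  [-0.15, -0.97, 0.38, 0, 0, 0, 1],
  [-0.15, -0.97, 0.38, 0, 0, 0, 1],
  [-0.15, -0.97, 0.38, 0, 0, 0, 1],
  [-0.15, -0.97, 0.38, 0, 0, 0, 1],
  [0, 0, 0, 0, 0, -0.55, 1],
])

```text
time: 23.12
tool_pos: [554.3, -70.2, 95.1]
tcp_rot: [180.0, -0.3, -177.3]
ft_force: [0.4, 0.3, 0.1]
finger_gap: 85.2
grip_force: 0.0
```

>>> apply_moves([
  [0, 0, 0.03, 0, 0, 0, 1],
  [0, 0, 0, 0, 0, 0, 1],
])

```text
time: 23.38
tool_pos: [555.6, -68.2, 96.5]
tcp_rot: [180.0, -0.1, -177.2]
ft_force: [0.2, -0.1, -0.0]
finger_gap: 85.5
grip_force: 0.0
```

>>> apply_moves([
  [0, 0, 0.8, 0, 0, 0, 1],
  [0, 0, 0.8, 0, 0, 0, 1],
  [0, 0, 0.67, 0, 0, 0, 1],
  [0, 0, 0, 0, 0, 0, 1],
  [0, 0, 0, 0, 0, 0, 0],
  [0, 0, 0, 0, 0, 0, 0],
  [0, 0, 0, 0, 0, 0, 0],
  [0, 0, 0, 0, 0, 0, 0],
])

```text
time: 24.38
tool_pos: [557.6, -68.6, 31.0]
tcp_rot: [-180.0, 0.2, -177.2]
ft_force: [-1.4, 2.2, 7.4]
finger_gap: 55.7
grip_force: 65.4
```

>>> apply_moves([
  [0, 0, -0.9, 0, 0, 0, 0],
  [0, 0, -0.9, 0, 0, 0, 0],
  [0, 0, -0.9, 0, 0, 0, 0],
  [0, 0, -0.9, 0, 0, 0, 0],
  [0, 0, -0.9, 0, 0, 0, 0],
  [0, 0, -0.9, 0, 0, 0, 0],
  [0, 0, -0.9, 0, 0, 0.55, 0],
  [0, 0, 0, 0, 0, 0, 0],
])

```text
time: 25.38
tool_pos: [557.6, -69.0, 220.7]
tcp_rot: [-179.9, 0.3, -179.7]
ft_force: [0.2, 0.3, -3.9]
finger_gap: 55.0
grip_force: 65.2
```

>>> apply_moves([
  [0.15, 0.8, 0, 0, 0, 0, 0],
  [0.15, 0.95, 0, 0, 0, 0, 0],
  [0.15, 0.95, 0, 0, 0, 0, 0],
  [0.15, 0.95, 0, 0, 0, 0, 0],
  [0.15, 0.95, 0, 0, 0, 0, 0],
  [0.15, 0.95, 0, 0, 0, 0, 0],
  [0.15, 0.95, 0, 0, 0, 0, 0],
  [0.15, 0.95, 0, 0, 0, 0, 0],
])

```text
time: 26.38
tool_pos: [518.0, 155.3, 216.0]
tcp_rot: [-180.0, -0.2, -179.7]
ft_force: [-0.7, -0.7, -4.6]
finger_gap: 55.5
grip_force: 65.1
```

>>> apply_moves([
  [0.15, 0.95, 0, 0, 0, 0, 0],
  [0.15, 0.95, 0, 0, 0, 0, 0],
  [0.15, 0.95, 0, 0, 0, 0, 0],
  [0.15, 0.95, 0, 0, 0, 0, 0],
  [0.15, 0.95, 0, 0, 0, 0, 0],
  [0.15, 0.95, 0, 0, 0, 0, 0],
  [0.15, 0.8, 0, 0, 0, 0, 0],
  [0.15, 0.45, 0, 0, 0, 0, 0],
])

```text
time: 27.38
tool_pos: [481.0, 363.5, 216.1]
tcp_rot: [-179.9, -0.1, -179.6]
ft_force: [-0.2, 0.5, -3.7]
finger_gap: 55.7
grip_force: 65.1
```

>>> apply_moves([
  [0, 0, 0, 0, 0, 0, 0],
  [0, 0, 0, 0, 0, 0, 0],
  [0, 0, 0, 0, 0, 0, 0],
])

```text
time: 27.75
tool_pos: [482.4, 362.2, 218.3]
tcp_rot: [-180.0, 0.0, -179.8]
ft_force: [-0.7, 0.1, -2.8]
finger_gap: 55.1
grip_force: 65.1
```

>>> apply_moves([
  [-0.06, 0.02, 0.3, 0, 0, 0, 0],
  [0, 0, 0.28, 0, 0, 0, 0],
  [0, 0, 0, 0, 0, 0, 0],
  [0, 0, 0.04, 0, 0, 0, 0],
  [0, 0, 0, 0, 0, 0, 0],
])

```text
time: 28.38
tool_pos: [483.8, 363.6, 199.5]
tcp_rot: [-180.0, -0.0, -179.7]
ft_force: [-0.0, -0.1, -3.3]
finger_gap: 55.3
grip_force: 65.2
```

>>> apply_moves([
  [0, -0.01, 0.05, 0, 0, 0, 0],
  [0, 0, 0.03, 0, 0, 0, 0],
  [0, 0, 0, 0, 0, 0, 0],
])

```text
time: 28.75
tool_pos: [484.0, 363.6, 199.0]
tcp_rot: [180.0, 0.1, -179.7]
ft_force: [-4.8, -1.4, 6.5]
finger_gap: 55.6
grip_force: 66.4
```

>>> apply_moves([
  [0, 0, 0, 0, 0, 0, 0.9],
  [0, 0, 0, 0, 0, 0, 0.9],
  [0, 0, 0, 0, 0, 0, 0.9],
  [0, 0, -1, 0, 0, 0, 1],
  [0, 0, -1, 0, 0, 0, 1],
  [0, 0, -1, 0, 0, 0, 1],
  [0, 0, -1, 0, 0, 0, 1],
  [0, 0, 0, 0, 0, 0, 1],
])

```text
time: 29.75
tool_pos: [485.1, 364.1, 320.7]
tcp_rot: [179.8, 0.3, -179.7]
ft_force: [0.5, -0.1, 0.0]
finger_gap: 85.3
grip_force: 0.0
```

```bash
python3 - <<'E'
from h import *
C,im=shot('wrist','w7');print(sense()['tool_pos'])
print(*tops(C,im,224),sep='\n')
E
```

```text
[484.48960545 363.67757242 318.46348554]
(428, 380.3, 42, 20, 0.9)
(526, 361.9, 28, 15, 0.8)
(499, 361.8, 23, 14, -0.3)
(539, 344.3, 36, 20, -0.1)
(439, 342.6, 64, 20, -0.4)
```

>>> apply_moves([
  [-0.12, -0.9, 0.2, 0, 0, 0, 1],
  [-0.12, -0.95, 0.4, 0, 0, 0, 1],
  [-0.12, -0.95, 0.4, 0, 0, 0, 1],
  [-0.12, -0.95, 0.4, 0, 0, 0, 1],
  [-0.12, -0.95, 0.4, 0, 0, 0, 1],
  [-0.12, -0.95, 0.4, 0, 0, 0, 1],
  [-0.12, -0.95, 0.4, 0, 0, 0, 1],
  [-0.12, -0.95, 0.4, 0, 0, 0, 1],
])

```text
time: 30.8
tool_pos: [512.9, 135.9, 224.9]
tcp_rot: [-180.0, -0.1, -179.7]
ft_force: [0.7, 1.2, 0.3]
finger_gap: 85.5
grip_force: 0.0
```

>>> apply_moves([
  [-0.12, -0.95, 0.4, 0, 0, 0, 1],
  [-0.12, -0.95, 0.4, 0, 0, 0, 1],
  [-0.12, -0.95, 0.4, 0, 0, 0, 1],
  [-0.12, -0.95, 0.4, 0, 0, 0, 1],
  [-0.12, -0.95, 0.4, 0, 0, 0, 1],
  [-0.12, -0.95, 0.4, 0, 0, 0, 1],
  [-0.12, -0.95, 0.4, 0, 0, 0, 1],
  [-0.12, -0.95, 0.4, 0, 0, 0, 1],
])

```text
time: 31.8
tool_pos: [542.6, -91.5, 129.0]
tcp_rot: [180.0, -0.1, -179.7]
ft_force: [0.2, -0.4, 0.3]
finger_gap: 85.2
grip_force: 0.0
```

>>> apply_moves([
  [-0.11, -0.95, 0.4, 0, 0, 0, 1],
  [-0.11, -0.95, 0.4, 0, 0, 0, 1],
  [-0.11, -0.9, 0.4, 0, 0, 0, 1],
  [0, 0, 0, 0, 0, 0.41, 1],
  [0, 0, 0, 0, 0, 0, 1],
  [0, 0, 0, 0, 0, 0, 1],
])

```text
time: 32.55
tool_pos: [554.1, -173.9, 95.3]
tcp_rot: [180.0, -0.0, 178.5]
ft_force: [0.1, -0.2, -0.3]
finger_gap: 85.6
grip_force: 0.0
```

>>> apply_moves([
  [0.06, -0.02, 0.8, 0, 0, 0, 1],
  [0, 0, 0.8, 0, 0, 0, 1],
  [0, 0, 0.63, 0, 0, 0, 1],
  [0, 0, 0, 0, 0, 0, 1],
  [0, 0, 0, 0, 0, 0, 0],
  [0, 0, 0, 0, 0, 0, 0],
  [0, 0, 0, 0, 0, 0, 0],
  [0, 0, 0, 0, 0, 0, 0],
])

```text
time: 33.55
tool_pos: [553.5, -175.6, 30.0]
tcp_rot: [-180.0, 0.1, 178.4]
ft_force: [-0.2, 2.0, 5.8]
finger_gap: 55.5
grip_force: 65.3
```

>>> apply_moves([
  [0, 0, -0.8, 0, 0, 0, 0],
  [0, 0, -1, 0, 0, 0, 0],
  [0, 0, -1, 0, 0, 0, 0],
  [0, 0, -1, 0, 0, 0, 0],
  [0, 0, -1, 0, 0, 0, 0],
  [0, 0, -1, 0, 0, 0, 0],
  [0, 0, -0.9, 0, 0, -0.41, 0],
  [0, 0, 0, 0, 0, 0, 0],
])

```text
time: 34.55
tool_pos: [553.5, -176.0, 232.0]
tcp_rot: [-179.9, 0.3, -179.7]
ft_force: [0.1, 0.4, -2.6]
finger_gap: 55.5
grip_force: 64.8
```

>>> apply_moves([
  [0.12, 0.8, -0.2, 0, 0, 0, 0],
  [0.12, 0.95, -0.2, 0, 0, 0, 0],
  [0.12, 0.95, -0.2, 0, 0, 0, 0],
  [0.12, 0.95, -0.2, 0, 0, 0, 0],
  [0.12, 0.95, -0.2, 0, 0, 0, 0],
  [0.12, 0.95, -0.2, 0, 0, 0, 0],
  [0.12, 0.95, -0.2, 0, 0, 0, 0],
  [0.12, 0.95, -0.2, 0, 0, 0, 0],
])

```text
time: 35.55
tool_pos: [520.9, 49.8, 275.7]
tcp_rot: [180.0, -0.2, -179.7]
ft_force: [-0.8, -0.0, -3.4]
finger_gap: 55.2
grip_force: 64.8
```

>>> apply_moves([
  [0.12, 0.95, 0, 0, 0, 0, 0],
  [0.12, 0.95, 0, 0, 0, 0, 0],
  [0.12, 0.95, 0, 0, 0, 0, 0],
  [0.12, 0.95, 0, 0, 0, 0, 0],
  [0.12, 0.95, 0, 0, 0, 0, 0],
  [0.12, 0.95, 0, 0, 0, 0, 0],
  [0.12, 0.95, 0, 0, 0, 0, 0],
  [0.12, 0.95, 0, 0, 0, 0, 0],
])

```text
time: 36.55
tool_pos: [490.7, 277.2, 275.4]
tcp_rot: [-179.9, -0.2, -179.7]
ft_force: [0.1, 0.3, -4.2]
finger_gap: 55.4
grip_force: 64.8
```

>>> apply_moves([
  [0.12, 0.95, 0, 0, 0, 0, 0],
  [0.12, 0.95, 0, 0, 0, 0, 0],
  [0.12, 0.7, 0, 0, 0, 0, 0],
  [0, 0.3, 0, 0, 0, 0, 0],
  [0, 0, 0, 0, 0, 0, 0],
  [0, 0, 0, 0, 0, 0, 0],
  [0, 0, 0, 0, 0, 0, 0],
])

```text
time: 37.42
tool_pos: [481.5, 362.0, 277.5]
tcp_rot: [-180.0, 0.0, -179.8]
ft_force: [-0.4, -0.9, -2.9]
finger_gap: 55.7
grip_force: 64.9
```

>>> apply_moves([
  [-0.08, 0.04, 0.4, 0, 0, 0, 0],
  [0, 0, 0.3, 0, 0, 0, 0],
  [0, 0, 0, 0, 0, 0, 0],
  [0, 0, 0.04, 0, 0, 0, 0],
  [0, 0, 0, 0, 0, 0, 0],
])

```text
time: 38.05
tool_pos: [483.5, 364.0, 255.0]
tcp_rot: [-180.0, -0.0, -179.7]
ft_force: [-0.3, 0.1, -2.4]
finger_gap: 55.3
grip_force: 64.9
```

>>> apply_moves([
  [0, 0, 0.05, 0, 0, 0, 0],
  [0, 0, 0, 0, 0, 0, 0],
  [0, 0, 0, 0, 0, 0, 0],
])

```text
time: 38.42
tool_pos: [483.6, 364.1, 254.1]
tcp_rot: [180.0, 0.0, -179.7]
ft_force: [-1.3, -0.3, 0.8]
finger_gap: 55.4
grip_force: 65.0
```

Contact. I'll release, back off, then check the column from the side.

>>> apply_moves([
  [0, 0, 0.02, 0, 0, 0, 0.9],
  [0, 0, 0, 0, 0, 0, 0.9],
  [0, 0, 0, 0, 0, 0, 0.9],
  [0, 0, -1, 0, 0, 0, 1],
  [0, 0, -1, 0, 0, 0, 1],
  [0, 0, -1, 0, 0, 0, 1],
  [0, -1, 0, 0, 0, 0, 1],
  [0, -1, 0, 0, 0, 0, 1],
])

```text
time: 39.42
tool_pos: [484.0, 303.7, 343.7]
tcp_rot: [180.0, 0.1, -179.7]
ft_force: [-0.1, -0.9, -0.2]
finger_gap: 85.2
grip_force: 0.0
```

>>> apply_moves([
  [-0.4, -1, 0.3, 0, 0, 0, 1],
  [-0.4, -1, 0.3, 0, 0, 0, 1],
  [-0.4, -1, 0.3, 0, 0, 0, 1],
  [-0.4, -1, 0.3, 0, 0, 0, 1],
  [-0.4, -1, 0.3, 0, 0, 0, 1],
  [-0.4, -1, 0.3, 0, 0, 0, 1],
  [-0.4, -1, 0.3, 0, 0, 0, 1],
  [-0.4, -1, 0.3, 0, 0, 0, 1],
])

```text
time: 40.42
tool_pos: [581.4, 63.5, 270.9]
tcp_rot: [180.0, 0.0, -179.7]
ft_force: [0.1, -0.3, -0.7]
finger_gap: 85.5
grip_force: 0.0
```

```bash
python3 - <<'E'
from h import *
C,im=shot('side','s8');C2,im2=shot('scene','c8');print(sense()['tool_pos'])
cv2.imwrite('pics/both8.png',np.hstack([im[:,:350],im2[:,200:560]]))
E
```

```text
[581.31155868  61.59063311 269.61574473]
```

View pics/both8.png

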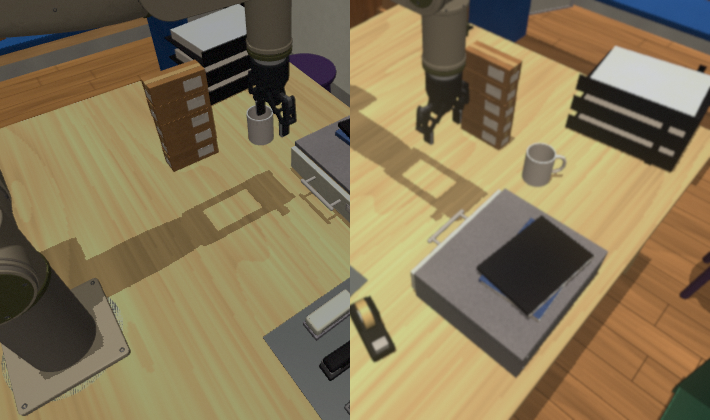

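The column stands square, five high, in both views (side (180,115), scene crop (490,95)), and the path to the handle is clear. I'll turn the gripper 90° to grip the bar.

>>> apply_moves([
  [0, 0, 0.1, 0, 0, 0.98, 0.5],
  [0, 0, 0.1, 0, 0, 0.98, 0.5],
  [0, 0, 0.1, 0, 0, 0.98, 0.5],
  [0, 0, 0.1, 0, 0, 0.98, 0.5],
  [0, 0, 0.1, 0, 0, 0.98, 0.5],
  [0, 0, 0.1, 0, 0, 0.98, 0.5],
  [0, 0, 0.1, 0, 0, 0.98, 0.3],
  [0, 0, 0.1, 0, 0, 0.98, 0.3],
])

```text
time: 41.52
tool_pos: [581.0, 65.2, 247.4]
tcp_rot: [180.0, 0.0, 144.2]
ft_force: [-0.2, 0.4, 1.0]
finger_gap: 25.8
grip_force: 0.0
```

>>> apply_moves([
  [0, 0, 0.1, 0, 0, 0.98, 0.3],
  [0, 0, 0.1, 0, 0, 0.98, 0.3],
  [0, 0, 0.1, 0, 0, 0.98, 0.3],
  [0, 0, 0.1, 0, 0, 0.98, 0.3],
  [0, 0, 0.1, 0, 0, 0.98, 0.3],
  [0, 0, 0.1, 0, 0, 0.98, 0.3],
  [0, 0, 0.1, 0, 0, 0.98, 0.3],
  [0, 0, 0.1, 0, 0, 0.98, 0.3],
])

```text
time: 42.52
tool_pos: [581.0, 65.2, 223.4]
tcp_rot: [180.0, -0.0, 108.3]
ft_force: [0.1, 1.1, 0.3]
finger_gap: 25.5
grip_force: 0.0
```

>>> apply_moves([
  [0, 0, 0, 0, 0, 0.98, 0.3],
  [0, 0, 0, 0, 0, 0.98, 0.3],
  [0, 0, 0, 0, 0, 0.98, 0.3],
  [0, 0, 0, 0, 0, 0.98, 0.3],
  [-0.7, 0.7, 0.2, 0, 0, 0, 0.3],
  [-0.7, 0.7, 0.2, 0, 0, 0, 0.3],
  [-0.7, 0.7, 0.2, 0, 0, 0, 0.3],
  [0, 0, 0, 0, 0, 0, 0.3],
])

```text
time: 43.52
tool_pos: [645.0, 1.2, 204.4]
tcp_rot: [-180.0, -0.0, 90.4]
ft_force: [-1.0, 0.6, -0.2]
finger_gap: 25.2
grip_force: 0.0
```

```bash
python3 - <<'E'
from h import *
C,im=shot('wrist','w9');s=sense();print(s['time'],s['tool_pos'],s['tcp_rot'],s['finger_gap']);np.savez('w9.npz',f=C[0],cx=C[1],cy=C[2],M=C[3])
cv2.imwrite('pics/w9b.png',cv2.resize(im,None,fx=1.4,fy=1.4,interpolation=cv2.INTER_CUBIC))
print(proj(C,[[658,-75,62],[658,47,62],[658,-15,62]]))
E
```

```text
43.575 [644.52662051   2.11684349 204.73711796] [-1.79951463e+02 -2.55040037e-02  9.04008627e+01] 25.439557679469996
[[293.94971454 273.88350704]
 [296.71695367 143.51796788]
 [295.22261225 213.91688004]]
```

View pics/w9b.png

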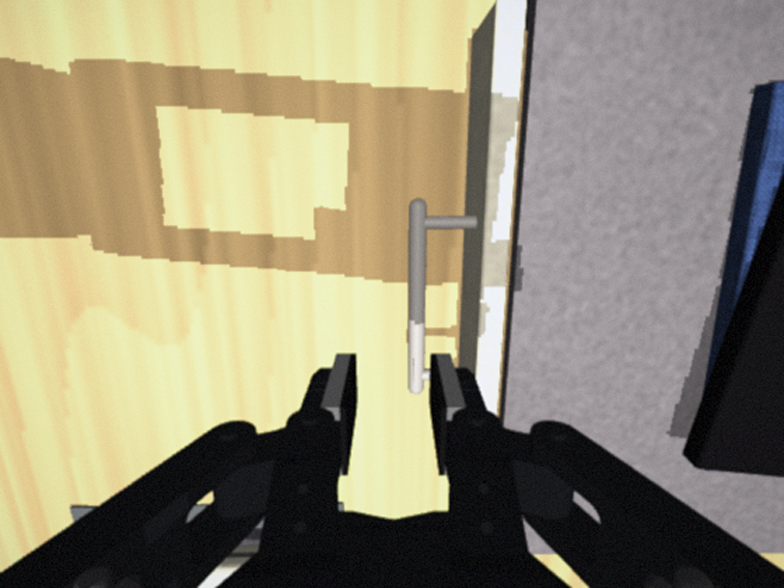

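The bar runs from (417,200) to (415,391) in the enlarged picture, which gives x≈659 and y −79..47 at z 62. That matches the first estimate. Next I go down over it and grip.

>>> apply_moves([
  [-0.3, 0.26, 0.5, 0, 0, 0, 0.3],
  [-0.3, 0.26, 0.5, 0, 0, 0, 0.3],
  [0, 0, 0.8, 0, 0, 0, 0.3],
  [0, 0, 0.8, 0, 0, 0, 0.3],
  [0, 0, 0, 0, 0, 0, 0.3],
])

```text
time: 44.2
tool_pos: [658.0, -15.8, 123.2]
tcp_rot: [-179.6, -0.0, 90.4]
ft_force: [-0.3, 0.4, -0.3]
finger_gap: 25.6
grip_force: 0.0
```

>>> apply_moves([
  [0, 0, 0.8, 0, 0, 0, 0.3],
  [0, 0, 0.8, 0, 0, 0, 0.3],
  [0, 0, 0.65, 0, 0, 0, 0.3],
  [0, 0, 0, 0, 0, 0, 0.3],
  [0, 0, 0, 0, 0, 0, 0],
  [0, 0, 0, 0, 0, 0, 0],
  [0, 0, 0, 0, 0, 0, 0],
], grip_force=30)

```text
time: 45.08
tool_pos: [660.8, -16.0, 60.1]
tcp_rot: [179.9, 0.0, 90.4]
ft_force: [0.6, -0.3, 1.7]
finger_gap: 10.1
grip_force: 29.3
```

>>> apply_moves([
  [0, -0.5, 0, 0, 0, 0, 0],
  [0, -0.85, 0, 0, 0, 0, 0],
  [0, -0.9, 0, 0, 0, 0, 0],
  [0, -0.9, 0, 0, 0, 0, 0],
  [0, -0.9, 0, 0, 0, 0, 0],
  [0, -0.9, 0, 0, 0, 0, 0],
  [0, -0.9, 0, 0, 0, 0, 0],
  [0, -0.8, 0, 0, 0, 0, 0],
])

```text
time: 46.08
tool_pos: [460.6, -18.4, 60.1]
tcp_rot: [179.9, 0.1, 90.4]
ft_force: [1.6, -6.1, 5.1]
finger_gap: 9.6
grip_force: 31.4
```

>>> apply_moves([
  [0, 0, 0, 0, 0, 0, 0],
  [0, 0, 0, 0, 0, 0, 0.3],
  [0, 0, 0, 0, 0, 0, 0.3],
  [0, 0, -1, 0, 0, 0, 0.3],
  [0, 0, -1, 0, 0, 0, 0.5],
  [0, 0, -1, 0, 0, 0, 0.5],
  [0, 0, -1, 0, 0, 0, 1],
  [0, 0, -1, 0, 0, 0, 1],
])

```text
time: 47.08
tool_pos: [460.8, -17.2, 210.3]
tcp_rot: [-180.0, -0.0, 90.5]
ft_force: [0.6, -0.9, 0.0]
finger_gap: 76.7
grip_force: 0.0
```

>>> apply_moves([
  [0, 0, -0.5, 0, 0, -0.98, 1],
  [0, 0, -0.5, 0, 0, -0.98, 1],
  [0, 0, -0.5, 0, 0, -0.98, 1],
  [0, 0, -0.5, 0, 0, -0.98, 1],
  [0, 0, -0.5, 0, 0, -0.98, 1],
  [0, 0, -0.5, 0, 0, -0.98, 1],
  [0, 0, 0, 0, 0, -0.98, 1],
  [0, 0, 0, 0, 0, -0.98, 1],
])

```text
time: 48.08
tool_pos: [461.0, -17.2, 299.5]
tcp_rot: [180.0, -0.0, 126.5]
ft_force: [-0.2, -0.2, 1.0]
finger_gap: 85.5
grip_force: 0.0
```

>>> apply_moves([
  [0, 0, 0, 0, 0, -0.98, 1],
  [0, 0, 0, 0, 0, -0.98, 1],
  [0, 0, 0, 0, 0, -0.98, 1],
  [0, 0, 0, 0, 0, -0.98, 1],
  [0, 0, 0, 0, 0, -0.98, 1],
  [0, 0, 0, 0, 0, -0.98, 1],
  [0, 0, 0, 0, 0, -0.98, 1],
  [0, 0, 0, 0, 0, -0.98, 1],
])

```text
time: 49.08
tool_pos: [460.9, -17.2, 299.3]
tcp_rot: [180.0, -0.0, 162.5]
ft_force: [0.9, 0.2, -0.4]
finger_gap: 85.5
grip_force: 0.0
```

>>> apply_moves([
  [0, 0, 0, 0, 0, -0.98, 1],
  [0, 0, 0, 0, 0, -0.98, 1],
  [0, 0, 0, 0, 0, -0.98, 1],
  [0, 0, 0, 0, 0, -0.94, 1],
  [0.7, -0.95, 0, 0, 0, 0, 1],
  [0.7, -0.95, 0, 0, 0, 0, 1],
  [0.7, -0.95, 0, 0, 0, 0, 1],
  [0.7, -0.95, 0, 0, 0, 0, 1],
])

```text
time: 50.08
tool_pos: [376.5, -132.1, 299.4]
tcp_rot: [180.0, -0.0, -179.9]
ft_force: [0.1, -0.5, -0.6]
finger_gap: 85.5
grip_force: 0.0
```

>>> apply_moves([
  [0, -0.95, 0, 0, 0, 0, 1],
  [0, -0.95, 0, 0, 0, 0, 1],
  [0, -0.95, 0, 0, 0, 0, 1],
  [0, -0.95, 0, 0, 0, 0, 1],
  [0, -0.95, 0, 0, 0, 0, 1],
  [0, -0.95, 0, 0, 0, 0, 1],
  [0, -0.95, 0, 0, 0, 0, 1],
  [0, 0, 0, 0, 0, 0, 1],
])

```text
time: 51.08
tool_pos: [377.2, -332.3, 298.8]
tcp_rot: [179.9, -0.1, -180.0]
ft_force: [0.5, 0.1, -0.6]
finger_gap: 85.2
grip_force: 0.0
```

```bash
python3 - <<'E'
from h import *
s=sense();print(s['time'],s['tool_pos'],s['tcp_rot'])
C,im=shot('wrist','w10');np.savez('w10.npz',f=C[0],cx=C[1],cy=C[2],M=C[3])
cv2.imwrite('pics/w10b.png',cv2.resize(im,None,fx=1.4,fy=1.4,interpolation=cv2.INTER_CUBIC))
E
```

```text
51.075 [ 377.18547165 -332.26104511  298.81882007] [ 1.79942662e+02 -5.28873869e-02 -1.79991592e+02]
```

View pics/w10b.png

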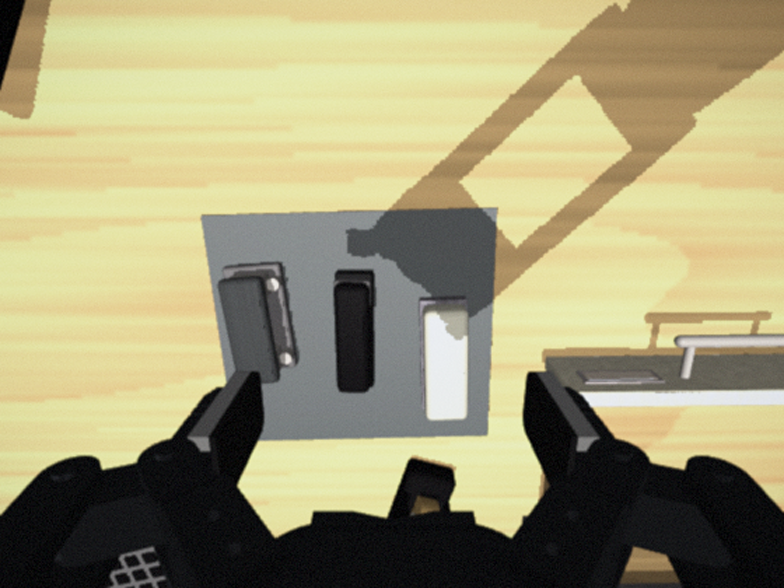

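The pad things are where they were: eraser top about (424,306)–(467,418), stapler (336,284)–(373,391), punch lever (220,281)–(279,381). The drawer is out, with the handle at (735,342).

```bash
python3 - <<'E'
from h import *
def ld(n): z=np.load(n+'.npz');return float(z['f']),float(z['cx']),float(z['cy']),z['M']
W3,W=ld('w3'),ld('w10')
b=lambda p:np.array(p)/1.4
b3=lambda p:np.array(p)/1.42+[0,60]
P=dict(er=([(424,308),(467,305),(467,417),(427,418)],43,[(463,234),(508,234),(505,342),(465,343)]),
st=([(336,284),(373,282),(373,391),(337,391)],50,[(378,207),(411,207),(408,315),(376,315)]),
pu=([(220,281),(262,278),(279,381),(238,378)],53,[(262,206),(304,202),(319,303),(280,306)]))
for k,(p,z,q) in P.items():
    g=onz(W,[b(x) for x in p],z)[:,:2];m=g.mean(0);d=(g[2]+g[3]-g[0]-g[1])/2
    print(k,g.round().tolist(),m.round(1),np.degrees(np.arctan2(d[1],d[0])).round(1))
    print('  tri',[ (lambda r:(r[0].round(),round(r[1],1)))(tri([W,W3],[b(x),b3(y)])) for x,y in ((np.mean(p,0),np.mean(q,0)),)])
# mask-based: long axis via colour
im=cv2.imread('pics/w10.png');hsv=cv2.cvtColor(im,cv2.COLOR_BGR2HSV)
for nm,lo,hi,z in(('er',(0,0,170),(179,70,255),43),('st',(0,0,0),(179,255,45),50),('pu',(0,0,46),(179,60,85),53)):
    m=cv2.inRange(hsv,lo,hi);m[:, :150]=0;m[:,360:]=0;m[:180]=0;m[305:]=0
    m=cv2.morphologyEx(m,cv2.MORPH_OPEN,np.ones((3,3)))
    for c in cv2.findContours(m,0,2)[0]:
        if cv2.contourArea(c)>900: print(nm,cv2.boundingRect(c),cv2.minAreaRect(onz(W,c[:,0],z)[:,:2].astype(np.float32)))
E
```

```text
er [[437.0, -305.0], [435.0, -266.0], [551.0, -261.0], [553.0, -300.0]] [ 494. -283.] 2.8
  tri [(array([ 494., -283.,   41.]), np.float64(1.5))]
st [[413.0, -384.0], [411.0, -351.0], [518.0, -352.0], [518.0, -387.0]] [ 465.  -368.5] -1.2
  tri [(array([ 477., -371.,   18.]), np.float64(0.4))]
pu [[409.0, -484.0], [406.0, -447.0], [506.0, -440.0], [503.0, -478.0]] [ 456.1 -462.3] 3.9
  tri [(array([ 458., -465.,   46.]), np.float64(0.5))]
er (303, 223, 31, 77) ((497.3497619628906, -283.6713562011719), (113.42366027832031, 39.41133117675781), 2.8073434829711914)
st (239, 201, 28, 79) ((464.1971130371094, -369.2414245605469), (33.803504943847656, 107.96723175048828), 89.23834228515625)
pu (150, 193, 48, 112) ((478.029541015625, -467.90911865234375), (58.96346664428711, 165.1628875732422), 79.7388687133789)
pu (273, 180, 80, 45) ((411.1981201171875, -294.9667663574219), (95.6613540649414, 55.94578552246094), 89.99352264404297)
```

>>> apply_moves([
  [-0.56, 0.235, 1, 0, 0, 0, 0.75],
  [-0.56, 0.235, 1, 0, 0, 0, 0.75],
  [-0.56, 0.235, 1, 0, 0, 0, 0.75],
  [-0.56, 0.235, 1, 0, 0, 0, 0.75],
  [-0.56, 0.235, 1, 0, 0, 0, 0.75],
  [-0.56, 0.235, 1, 0, 0, 0, 0.75],
  [-0.56, 0.235, 1, 0, 0, 0, 0.75],
  [0, 0, 0, 0, 0, -0.61, 0.75],
])

```text
time: 52.12
tool_pos: [494.0, -278.3, 86.2]
tcp_rot: [179.8, -0.2, -176.9]
ft_force: [-0.6, 0.1, -1.6]
finger_gap: 63.9
grip_force: 0.0
```

>>> apply_moves([
  [0, 0, 0, 0, 0, 0, 0.75],
  [0, 0, 0, 0, 0, 0, 0.75],
])

```text
time: 52.38
tool_pos: [495.3, -281.3, 90.3]
tcp_rot: [-180.0, 0.1, -177.1]
ft_force: [0.2, 0.6, 0.1]
finger_gap: 64.1
grip_force: 0.0
```

>>> apply_moves([
  [0, -0.06, 0.8, 0, 0, 0, 0.75],
  [0, 0, 0.8, 0, 0, 0, 0.75],
  [0, 0, 0.4, 0, 0, 0, 0.75],
  [0, 0, 0, 0, 0, 0, 0.75],
  [0, 0, 0, 0, 0, 0, 0],
  [0, 0, 0, 0, 0, 0, 0],
  [0, 0, 0, 0, 0, 0, 0],
], grip_force=50)

```text
time: 53.25
tool_pos: [496.0, -284.0, 31.1]
tcp_rot: [-179.9, 0.1, -177.1]
ft_force: [0.2, 0.4, 5.7]
finger_gap: 41.2
grip_force: 52.8
```

>>> apply_moves([
  [0, 0, -0.8, 0, 0, 0, 0],
  [0, 0, -1, 0, 0, 0, 0],
  [0, 0, -1, 0, 0, 0, 0],
  [0, 0, -1, 0, 0, 0.61, 0],
  [0, 0, 0, 0, 0, 0, 0],
])

```text
time: 53.88
tool_pos: [496.7, -284.5, 146.8]
tcp_rot: [-179.8, 0.3, -179.9]
ft_force: [0.9, -0.6, -2.2]
finger_gap: 41.2
grip_force: 52.1
```

>>> apply_moves([
  [-0.25, 0.8, 0, 0, 0, 0, 0],
  [-0.25, 0.95, 0, 0, 0, 0, 0],
  [-0.25, 0.95, 0, 0, 0, 0, 0],
  [-0.25, 0.95, 0, 0, 0, 0, 0],
  [-0.25, 0.95, 0, 0, 0, 0, 0],
  [-0.25, 0.95, 0, 0, 0, 0, 0],
  [-0.25, 0.95, 0, 0, 0, 0, 0],
  [-0.25, 0.95, 0, 0, 0, 0, 0],
])

```text
time: 54.88
tool_pos: [553.8, -58.6, 141.7]
tcp_rot: [180.0, -0.1, -179.8]
ft_force: [0.5, -0.3, -1.4]
finger_gap: 41.2
grip_force: 52.1
```

>>> apply_moves([
  [-0.25, 0.95, 0, 0, 0, 0, 0],
  [-0.25, 0.95, 0, 0, 0, 0, 0],
  [-0.25, 0.95, 0, 0, 0, 0, 0],
  [-0.25, 0.95, 0, 0, 0, 0, 0],
  [-0.25, 0.6, 0, 0, 0, 0, 0],
  [0, 0, 0, 0, 0, 0, 0],
  [0, 0, 0, 0, 0, 0, 0],
])

```text
time: 55.75
tool_pos: [591.5, 71.7, 143.0]
tcp_rot: [-180.0, -0.1, -179.9]
ft_force: [-0.7, 0.1, -1.5]
finger_gap: 41.2
grip_force: 52.0
```

```bash
python3 - <<'E'
from h import *
s=sense();print(s['tool_pos'],s['finger_gap'])
C,im=shot('wrist','w11')
cv2.imwrite('pics/w11b.png',cv2.resize(im,None,fx=1.2,fy=1.2,interpolation=cv2.INTER_CUBIC))
print(proj(C,[[501,128,88],[501,-160,88],[693,-16,100],[595,70,22],[595,-160,22]])*1.2)
E
```

```text
[591.51647683  71.66283693 142.95937292] 41.15849765236323
[[ 4.67558022e+02  9.62661159e+01]
 [-1.78417972e+02  9.49707502e+01]
 [ 1.84445354e+02  4.58749072e+02]
 [ 3.36961007e+02  2.51754054e+02]
 [ 2.93420269e-02  2.51130447e+02]]
```

View pics/w11b.png

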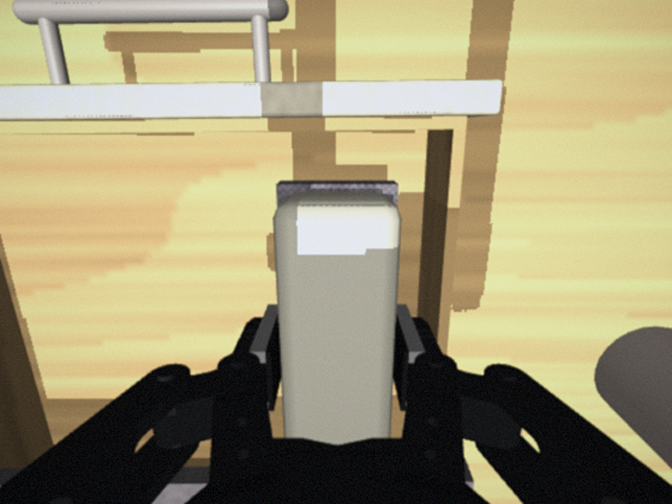

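The drawer shows below the held eraser: white front rim at row about 100, side wall at column about 430, floor free. I lower the eraser there.

>>> apply_moves([
  [0, -0.05, 0.8, 0, 0, 0, 0],
  [0, 0, 0.9, 0, 0, 0, 0],
  [0, 0, 0.8, 0, 0, 0, 0],
  [0, 0, 0.4, 0, 0, 0, 0],
  [0, 0, 0.1, 0, 0, 0, 0],
  [0, 0, 0, 0, 0, 0, 0],
])

```text
time: 56.55
tool_pos: [592.4, 70.6, 54.4]
tcp_rot: [180.0, 0.1, -179.9]
ft_force: [0.1, 0.1, -1.4]
finger_gap: 41.4
grip_force: 52.1
```

>>> apply_moves([
  [0, 0, 0.1, 0, 0, 0, 0],
  [0, 0, 0, 0, 0, 0, 0],
])

```text
time: 56.8
tool_pos: [592.1, 70.9, 51.0]
tcp_rot: [180.0, 0.0, -179.9]
ft_force: [-0.3, -0.1, -1.0]
finger_gap: 41.1
grip_force: 52.1
```

>>> apply_moves([
  [0, 0, 0.04, 0, 0, 0, 0],
  [0, 0, 0, 0, 0, 0, 0.7],
  [0, 0, 0, 0, 0, 0, 0.7],
  [0, 0, 0, 0, 0, 0, 0.7],
  [0, 0, -0.8, 0, 0, 0, 0.7],
  [0, 0, -1, 0, 0, 0, 0.7],
  [0, 0, -1, 0, 0, 0, 0.7],
  [0, 0, -1, 0, 0, 0, 0.7],
])

```text
time: 57.8
tool_pos: [591.7, 70.8, 164.3]
tcp_rot: [-180.0, -0.0, -179.9]
ft_force: [-0.2, 0.4, 0.6]
finger_gap: 59.8
grip_force: 0.0
```

>>> apply_moves([
  [0.55, -0.95, -0.4, 0, 0, 0, 0.7],
  [0.55, -0.95, -0.4, 0, 0, 0, 0.7],
  [0.55, -0.95, -0.4, 0, 0, 0, 0.7],
  [0.55, -0.95, -0.4, 0, 0, 0, 0.7],
  [0.55, -0.95, -0.4, 0, 0, 0, 0.7],
  [0.55, -0.95, -0.4, 0, 0, 0, 0.7],
  [0.55, -0.95, -0.4, 0, 0, 0, 0.7],
  [0.55, -0.95, -0.4, 0, 0, 0, 0.7],
])

```text
time: 58.8
tool_pos: [459.6, -158.2, 259.9]
tcp_rot: [-180.0, 0.0, -179.9]
ft_force: [1.1, -0.0, -0.5]
finger_gap: 59.5
grip_force: 0.0
```

>>> apply_moves([
  [0.4, -0.9, 0, 0, 0, 0, 0.7],
  [0.4, -0.9, 0, 0, 0, 0, 0.7],
  [0.4, -0.9, 0, 0, 0, 0, 0.7],
  [0.4, -0.9, 0, 0, 0, 0, 0.7],
  [0.4, -0.9, 0, 0, 0, 0, 0.7],
  [0.4, -0.9, 0, 0, 0, 0, 0.7],
  [0, -0.9, 0, 0, 0, 0, 0.7],
  [0, 0, 0, 0, 0, 0, 0.7],
])

```text
time: 59.8
tool_pos: [388.1, -347.8, 259.2]
tcp_rot: [-180.0, -0.0, 180.0]
ft_force: [-0.1, 0.2, -0.5]
finger_gap: 59.3
grip_force: 0.0
```

```bash
python3 - <<'E'
from h import *
s=sense();print(s['time'],s['tool_pos'],s['tcp_rot'])
W,im=shot('wrist','w12')
Hd,ed=None,None
hsv=cv2.cvtColor(im,cv2.COLOR_BGR2HSV)
pad=proj(W,[[358,-510,3],[354,-234,3],[598,-230,3],[604,-508,3]])
M=np.zeros(im.shape[:2],np.uint8);cv2.fillConvexPoly(M,pad.astype(np.int32),255);M=cv2.erode(M,np.ones((5,5)))
print(pad.round())
for nm,lo,hi,z in(('st',(0,0,0),(179,255,45),50),('pu',(0,0,46),(179,60,85),53)):
    m=cv2.inRange(hsv,lo,hi)&M
    m=cv2.morphologyEx(m,cv2.MORPH_OPEN,np.ones((3,3)))
    for c in cv2.findContours(m,0,2)[0]:
        if cv2.contourArea(c)>600: print(nm,cv2.boundingRect(c),cv2.minAreaRect(onz(W,c[:,0],z)[:,:2].astype(np.float32)))
cv2.imwrite('pics/w12b.png',cv2.resize(im,None,fx=1.4,fy=1.4,interpolation=cv2.INTER_CUBIC))
E
```

```text
59.8 [ 388.0957698  -347.82502048  259.20798725] [-1.79996651e+02 -1.63803413e-02  1.79984507e+02]
[[146. 148.]
 [378. 145.]
 [365. 319.]
 [169. 323.]]
st (343, 258, 23, 60) ((519.1499633789062, -261.2929992675781), (81.99756622314453, 26.572690963745117), 3.3212742805480957)
st (168, 257, 51, 65) ((521.3333740234375, -455.42633056640625), (62.20164108276367, 88.61637878417969), 89.06953430175781)
st (248, 202, 30, 86) ((464.03729248046875, -369.89990234375), (32.451881408691406, 106.29528045654297), 89.84207153320312)
pu (156, 196, 57, 101) ((464.15020751953125, -454.015380859375), (125.33487701416016, 47.953529357910156), 8.193355560302734)
```

View pics/w12b.png

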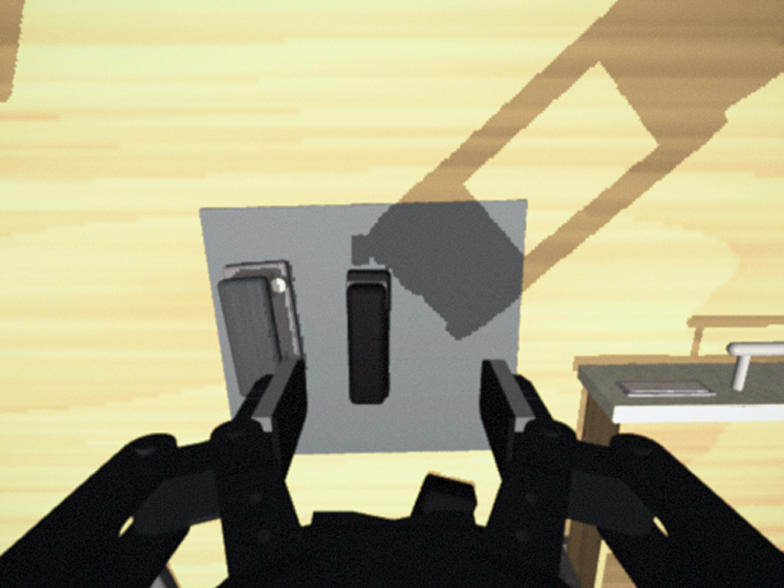

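Stapler and punch are undisturbed: stapler top (348,283)–(389,403), so (464,−370), yaw about 0.

>>> apply_moves([
  [-0.43, -0.12, 0.9, 0, 0, 0, 0.62],
  [-0.43, -0.12, 0.9, 0, 0, 0, 0.62],
  [-0.43, -0.12, 0.9, 0, 0, 0, 0.62],
  [-0.43, -0.12, 0.9, 0, 0, 0, 0.62],
  [-0.43, -0.12, 0.9, 0, 0, 0, 0.62],
  [-0.42, -0.12, 0.9, 0, 0, 0, 0.62],
  [0, 0, 0, 0, 0, 0, 0.62],
  [0, 0, 0, 0, 0, 0, 0.62],
])

```text
time: 60.85
tool_pos: [466.0, -367.6, 98.4]
tcp_rot: [-180.0, 0.0, -179.9]
ft_force: [-0.7, -0.3, 0.2]
finger_gap: 52.8
grip_force: 0.0
```

>>> apply_moves([
  [0.04, -0.07, 0.8, 0, 0, 0, 0.62],
  [0, 0, 0.8, 0, 0, 0, 0.62],
  [0, 0, 0.6, 0, 0, 0, 0.62],
  [0, 0, 0, 0, 0, 0, 0.62],
  [0, 0, 0, 0, 0, 0, 0],
  [0, 0, 0, 0, 0, 0, 0],
  [0, 0, 0, 0, 0, 0, 0],
], grip_force=60)

```text
time: 61.72
tool_pos: [465.4, -370.9, 33.0]
tcp_rot: [-179.9, 0.1, -179.9]
ft_force: [-0.6, -0.1, 6.2]
finger_gap: 31.4
grip_force: 61.0
```

>>> apply_moves([
  [0, 0, -0.8, 0, 0, 0, 0],
  [0, 0, -1, 0, 0, 0, 0],
  [0, 0, -1, 0, 0, 0, 0],
  [0, 0, -1, 0, 0, 0, 0],
  [0, 0, 0, 0, 0, 0, 0],
])

```text
time: 62.35
tool_pos: [466.0, -371.4, 148.3]
tcp_rot: [-179.8, 0.2, -179.9]
ft_force: [0.4, -0.1, -2.1]
finger_gap: 31.2
grip_force: 60.2
```

>>> apply_moves([
  [-0.33, 0.8, 0, 0, 0, 0, 0],
  [-0.33, 0.93, 0, 0, 0, 0, 0],
  [-0.33, 0.93, 0, 0, 0, 0, 0],
  [-0.33, 0.93, 0, 0, 0, 0, 0],
  [-0.33, 0.93, 0, 0, 0, 0, 0],
  [-0.33, 0.93, 0, 0, 0, 0, 0],
  [-0.33, 0.93, 0, 0, 0, 0, 0],
  [-0.33, 0.93, 0, 0, 0, 0, 0],
])

```text
time: 63.35
tool_pos: [542.5, -149.3, 143.0]
tcp_rot: [179.9, -0.2, -179.9]
ft_force: [0.8, -1.0, -3.3]
finger_gap: 30.9
grip_force: 60.1
```

>>> apply_moves([
  [-0.33, 0.93, 0, 0, 0, 0, 0],
  [-0.33, 0.93, 0, 0, 0, 0, 0],
  [-0.33, 0.93, 0, 0, 0, 0, 0],
  [-0.33, 0.93, 0, 0, 0, 0, 0],
  [-0.3, 0.68, 0, 0, 0, 0, 0],
  [0, 0, 0, 0, 0, 0, 0],
  [0, 0, 0, 0, 0, 0, 0],
])

```text
time: 64.22
tool_pos: [591.3, -19.0, 144.6]
tcp_rot: [-180.0, -0.1, -179.9]
ft_force: [0.2, 0.3, -2.2]
finger_gap: 31.1
grip_force: 60.2
```

>>> apply_moves([
  [0, 0, 0.8, 0, 0, 0, 0],
  [0, 0, 0.9, 0, 0, 0, 0],
  [0, 0, 0.8, 0, 0, 0, 0],
  [0, 0, 0.45, 0, 0, 0, 0],
  [0, 0, 0.1, 0, 0, 0, 0],
  [0, 0, 0, 0, 0, 0, 0],
  [0, 0, 0, 0, 0, 0, 0],
])

```text
time: 65.1
tool_pos: [592.6, -18.8, 55.2]
tcp_rot: [-180.0, 0.1, -179.9]
ft_force: [-0.9, -0.1, -2.7]
finger_gap: 31.0
grip_force: 60.3
```

>>> apply_moves([
  [0, 0, 0.1, 0, 0, 0, 0],
  [0, 0, 0.02, 0, 0, 0, 0],
  [0, 0, 0, 0, 0, 0, 0.55],
  [0, 0, 0, 0, 0, 0, 0.55],
  [0, 0, -0.7, 0, 0, 0, 0.55],
  [0, 0, -1, 0, 0, 0, 0.55],
  [0, 0, -1, 0, 0, 0, 0.55],
  [0, 0, -1, 0, 0, 0, 0.55],
])

```text
time: 66.1
tool_pos: [592.0, -18.6, 164.1]
tcp_rot: [-180.0, 0.1, -179.9]
ft_force: [0.3, 0.0, 0.6]
finger_gap: 47.1
grip_force: 0.0
```

>>> apply_moves([
  [0.6, -0.95, -0.4, 0, 0, 0, 1],
  [0.6, -0.95, -0.4, 0, 0, 0, 1],
  [0.6, -0.95, -0.4, 0, 0, 0, 1],
  [0.6, -0.95, -0.4, 0, 0, 0, 1],
  [0.6, -0.95, -0.4, 0, 0, 0, 1],
  [0.6, -0.95, -0.4, 0, 0, 0, 1],
  [0.6, -0.95, -0.4, 0, 0, 0, 1],
  [0.6, -0.95, -0.4, 0, 0, 0, 1],
])

```text
time: 67.1
tool_pos: [447.5, -247.7, 259.5]
tcp_rot: [-179.9, 0.1, -179.9]
ft_force: [-0.2, -1.1, 0.0]
finger_gap: 85.4
grip_force: 0.0
```

>>> apply_moves([
  [0.4, -0.95, 0, 0, 0, 0, 1],
  [0.4, -0.95, 0, 0, 0, 0, 1],
  [0.4, -0.95, 0, 0, 0, 0, 1],
  [0.4, -0.95, 0, 0, 0, 0, 1],
  [0.4, -0.95, 0, 0, 0, 0, 1],
  [0, -0.95, 0, 0, 0, 0, 1],
  [0, 0, 0, 0, 0, 0, 1],
  [0, 0, 0, 0, 0, 0, 1],
])

```text
time: 68.1
tool_pos: [388.5, -417.6, 258.2]
tcp_rot: [-180.0, 0.0, -179.9]
ft_force: [0.4, -0.8, -0.2]
finger_gap: 85.2
grip_force: 0.0
```

```bash
python3 - <<'E'
from h import *
s=sense();print(s['time'],s['tool_pos'],s['tcp_rot'])
W,im=shot('wrist','w13');np.savez('w13.npz',f=W[0],cx=W[1],cy=W[2],M=W[3])
cv2.imwrite('pics/w13b.png',cv2.resize(im,None,fx=1.4,fy=1.4,interpolation=cv2.INTER_CUBIC))
E
```

```text
68.1 [ 388.52060983 -417.55459926  258.17503643] [-1.79986506e+02  3.13161905e-02 -1.79904816e+02]
```

View pics/w13b.png

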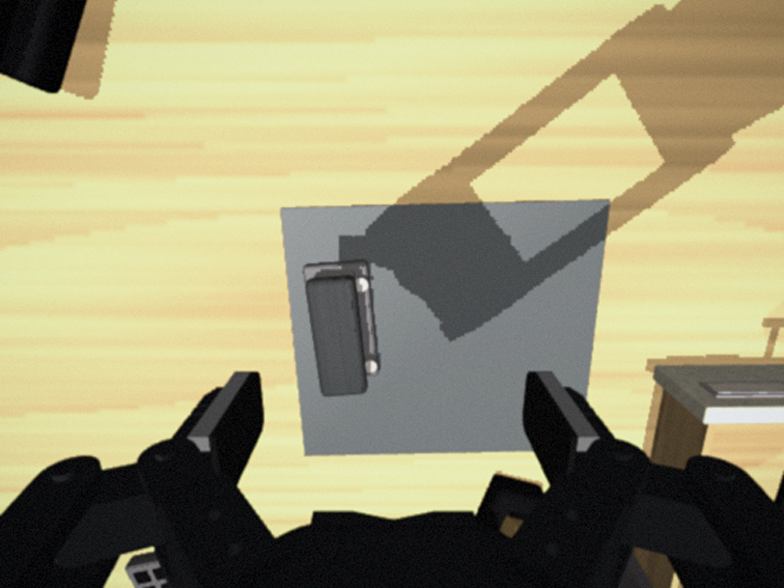

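The punch has not moved: lever-block top corners at (306,281), (352,276), (368,393) and (321,396).

```bash
python3 - <<'E'
from h import *
z=np.load('w13.npz');W=float(z['f']),float(z['cx']),float(z['cy']),z['M']
z=np.load('w10.npz');V=float(z['f']),float(z['cx']),float(z['cy']),z['M']
p=np.array([(306,281),(352,276),(368,393),(321,396)])/1.4;q=np.array([(220,281),(262,278),(279,381),(238,378)])/1.4
g=onz(W,p,53)[:,:2];d=(g[2]+g[3]-g[0]-g[1])/2
print(g.round(),g.mean(0),np.degrees(np.arctan2(d[1],d[0])))
for a,b in zip(p,q): print(tri([W,V],[a,b]))
E
```

```text
[[ 409. -487.]
 [ 405. -451.]
 [ 507. -440.]
 [ 510. -480.]] [ 457.70014379 -464.29566341] 5.0214946143269685
(array([ 412.81656694, -489.32017429,   39.67368934]), np.float64(0.042977738236489586))
(array([ 410.49885304, -452.51965084,   35.36691743]), np.float64(0.6606979662535177))
(array([ 506.09236161, -439.89073387,   53.84410725]), np.float64(0.35369015379360996))
(array([ 504.97887601, -478.27883544,   55.5424963 ]), np.float64(3.01930799981374))
```

>>> apply_moves([
  [-0.39, -0.26, 0.9, 0, 0, 0, 0.8],
  [-0.39, -0.26, 0.9, 0, 0, 0, 0.8],
  [-0.39, -0.26, 0.9, 0, 0, 0, 0.8],
  [-0.39, -0.26, 0.9, 0, 0, 0, 0.8],
  [-0.39, -0.26, 0.9, 0, 0, 0, 0.8],
  [-0.38, -0.26, 0.9, 0, 0, -0.54, 0.8],
  [0, 0, 0, 0, 0, -0.54, 0.8],
  [0, 0, 0, 0, 0, 0, 0.8],
])

```text
time: 69.15
tool_pos: [458.8, -463.6, 95.3]
tcp_rot: [180.0, -0.0, -174.9]
ft_force: [0.4, -0.8, 0.0]
finger_gap: 68.7
grip_force: 0.0
```

>>> apply_moves([
  [0, 0, 0, 0, 0, 0, 0.8],
  [0, 0, 0, 0, 0, 0, 0.8],
])

```text
time: 69.4
tool_pos: [458.7, -464.7, 96.2]
tcp_rot: [-179.9, 0.0, -175.0]
ft_force: [0.1, -0.1, -0.6]
finger_gap: 68.4
grip_force: 0.0
```

>>> apply_moves([
  [0, 0, 0.8, 0, 0, 0, 0.8],
  [0, 0, 0.8, 0, 0, 0, 0.8],
  [0, 0, 0.47, 0, 0, 0, 0.8],
  [0, 0, 0, 0, 0, 0, 0.8],
  [0, 0, 0, 0, 0, 0, 0],
  [0, 0, 0, 0, 0, 0, 0],
  [0, 0, 0, 0, 0, 0, 0],
], grip_force=70)

```text
time: 70.28
tool_pos: [459.2, -465.5, 35.0]
tcp_rot: [-179.9, 0.1, -174.9]
ft_force: [-0.0, -0.5, 6.1]
finger_gap: 39.0
grip_force: 71.9
```

>>> apply_moves([
  [0, 0, -0.8, 0, 0, 0, 0],
  [0, 0, -1, 0, 0, 0, 0],
  [0, 0, -1, 0, 0, 0.54, 0],
  [0, 0, -1, 0, 0, 0.54, 0],
  [0, 0, 0, 0, 0, 0, 0],
])

```text
time: 70.9
tool_pos: [459.7, -466.1, 150.4]
tcp_rot: [-179.7, 0.2, -179.9]
ft_force: [-0.9, -1.6, -2.7]
finger_gap: 39.1
grip_force: 71.2
```

>>> apply_moves([
  [-0.34, 0.8, 0, 0, 0, 0, 0],
  [-0.34, 0.95, 0, 0, 0, 0, 0],
  [-0.34, 0.95, 0, 0, 0, 0, 0],
  [-0.34, 0.95, 0, 0, 0, 0, 0],
  [-0.34, 0.95, 0, 0, 0, 0, 0],
  [-0.34, 0.95, 0, 0, 0, 0, 0],
  [-0.34, 0.95, 0, 0, 0, 0, 0],
  [-0.34, 0.95, 0, 0, 0, 0, 0],
])

```text
time: 71.9
tool_pos: [538.8, -238.2, 144.7]
tcp_rot: [179.9, -0.2, -179.8]
ft_force: [0.3, -1.1, -2.9]
finger_gap: 39.1
grip_force: 71.3
```

>>> apply_moves([
  [-0.34, 0.95, 0, 0, 0, 0, 0],
  [-0.34, 0.95, 0, 0, 0, 0, 0],
  [-0.34, 0.95, 0, 0, 0, 0, 0],
  [-0.34, 0.95, 0, 0, 0, 0, 0],
  [-0.34, 0.85, 0, 0, 0, 0, 0],
  [0, 0, 0, 0, 0, 0, 0],
  [0, 0, 0, 0, 0, 0, 0],
])

```text
time: 72.78
tool_pos: [589.3, -100.8, 145.5]
tcp_rot: [180.0, -0.1, -179.8]
ft_force: [0.0, -1.4, -2.5]
finger_gap: 39.1
grip_force: 71.4
```

>>> apply_moves([
  [0, 0, 0.8, 0, 0, 0, 0],
  [0, 0, 0.9, 0, 0, 0, 0],
  [0, 0, 0.8, 0, 0, 0, 0],
  [0, 0, 0.45, 0, 0, 0, 0],
  [0, 0, 0.1, 0, 0, 0, 0],
  [0, 0, 0, 0, 0, 0, 0],
  [0, 0, 0, 0, 0, 0, 0],
])

```text
time: 73.65
tool_pos: [591.3, -101.6, 57.0]
tcp_rot: [-180.0, 0.1, -179.9]
ft_force: [-0.5, -0.2, -2.9]
finger_gap: 39.3
grip_force: 71.3
```

>>> apply_moves([
  [0, 0, 0.1, 0, 0, 0, 0],
  [0, 0, 0.01, 0, 0, 0, 0],
  [0, 0, 0, 0, 0, 0, 0.66],
  [0, 0, 0, 0, 0, 0, 0.66],
  [0, 0, -0.7, 0, 0, 0, 0.66],
  [0, 0, -1, 0, 0, 0, 0.66],
  [0, 0, -1, 0, 0, 0, 0.66],
  [0, 0, -1, 0, 0, 0, 0.66],
])

```text
time: 74.65
tool_pos: [590.7, -101.4, 166.2]
tcp_rot: [-180.0, 0.1, -179.9]
ft_force: [1.3, -0.1, 0.7]
finger_gap: 56.2
grip_force: 0.0
```

>>> apply_moves([
  [0.7, 0.4, -0.5, 0, 0, 0, 0],
  [0.9, 0.47, -0.5, 0, 0, 0, 0],
  [0.98, 0.5, -0.5, 0, 0, 0, 0],
  [0.98, 0.5, -0.5, 0, 0, 0, 0],
  [0.98, 0.5, 0, 0, 0, 0, 0],
  [0.98, 0.46, 0, 0, 0, 0, 0],
  [0, 0, 0, 0, 0, 0, 0],
  [0, 0, 0, 0, 0, 0, 0],
])

```text
time: 75.65
tool_pos: [425.3, -17.0, 224.7]
tcp_rot: [-180.0, 0.1, -179.9]
ft_force: [-0.6, 0.1, -0.2]
finger_gap: 0.2
grip_force: 0.0
```

```bash
python3 - <<'E'
from h import *
s=sense();print(s['time'],s['tool_pos'],s['tcp_rot'],s['finger_gap'])
W,im=shot('wrist','w14');np.savez('w14.npz',f=W[0],cx=W[1],cy=W[2],M=W[3])
S,i2=shot('scene','c14')
cv2.imwrite('pics/w14b.png',np.hstack([cv2.resize(im[60:400,80:480],None,fx=1.15,fy=1.15),cv2.resize(i2[130:340,60:260],(0,0),fx=1.65,fy=1.862)]))
print(proj(W,[[460,-16,62]]))
E
```

```text
75.65 [425.32624591 -16.97112692 224.6865979 ] [-1.79970326e+02  1.38905346e-01 -1.79890652e+02] 0.2164434215836434
[[283.40636644 226.7093435 ]]
```

View pics/w14b.png

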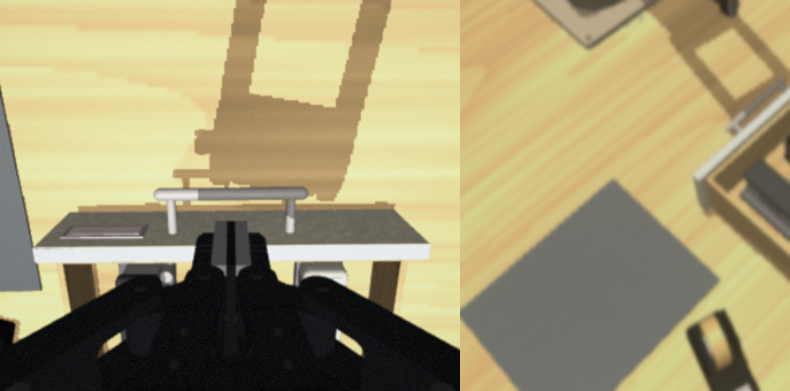

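The pad is empty. The bar is at (230,193) in the crop, as predicted (x≈459). The eraser and punch lie inside the drawer behind the white rim. Now I push the drawer shut with closed fingers against the bar.

>>> apply_moves([
  [0, 0.03, 0.9, 0, 0, 0, 0],
  [0, 0, 0.95, 0, 0, 0, 0],
  [0, 0, 0.95, 0, 0, 0, 0],
  [0, 0, 0.95, 0, 0, 0, 0],
  [0, 0, 0.95, 0, 0, 0, 0],
  [0, 0, 0.9, 0, 0, 0, 0],
  [0, 0, 0, 0, 0, 0, 0],
])

```text
time: 76.62
tool_pos: [422.8, -15.8, 53.2]
tcp_rot: [180.0, -0.3, -179.9]
ft_force: [-0.1, -0.5, -0.0]
finger_gap: -0.4
grip_force: 0.0
```

>>> apply_moves([
  [-0.3, 0, 0, 0, 0, 0, 0],
  [-0.3, 0, 0, 0, 0, 0, 0],
  [-0.4, 0, 0, 0, 0, 0, 0],
  [-0.5, 0, 0, 0, 0, 0, 0],
  [-0.6, 0, 0, 0, 0, 0, 0],
  [-0.7, 0, 0, 0, 0, 0, 0],
  [-0.7, 0, 0, 0, 0, 0, 0],
  [-0.7, 0, 0, 0, 0, 0, 0],
])

```text
time: 77.62
tool_pos: [552.0, -15.3, 55.6]
tcp_rot: [180.0, 0.0, -179.9]
ft_force: [-2.0, 1.4, 0.6]
finger_gap: 0.5
grip_force: 0.8
```

>>> apply_moves([
  [-0.7, 0, 0, 0, 0, 0, 0],
  [-0.6, 0, 0, 0, 0, 0, 0],
  [-0.5, 0, 0, 0, 0, 0, 0],
  [-0.4, 0, 0, 0, 0, 0, 0],
  [-0.3, 0, 0, 0, 0, 0, 0],
  [-0.2, 0, 0, 0, 0, 0, 0],
  [-0.15, 0, 0, 0, 0, 0, 0],
  [0, 0, 0, 0, 0, 0, 0],
])

```text
time: 78.62
tool_pos: [636.4, -15.6, 55.5]
tcp_rot: [-180.0, 0.0, -179.9]
ft_force: [1.2, -0.4, 0.7]
finger_gap: -0.5
grip_force: 0.0
```

>>> apply_moves([
  [-0.1, 0, 0, 0, 0, 0, 0],
  [-0.1, 0, 0, 0, 0, 0, 0],
  [-0.1, 0, 0, 0, 0, 0, 0],
  [0, 0, 0, 0, 0, 0, 0],
])

```text
time: 79.12
tool_pos: [644.6, -15.4, 55.2]
tcp_rot: [180.0, -0.1, -179.9]
ft_force: [-4.4, 0.6, 2.3]
finger_gap: 0.2
grip_force: 2.3
```

>>> apply_moves([
  [-0.07, 0, 0, 0, 0, 0, 0],
  [-0.07, 0, 0, 0, 0, 0, 0],
  [0, 0, 0, 0, 0, 0, 0],
])

```text
time: 79.5
tool_pos: [645.0, -15.5, 55.0]
tcp_rot: [180.0, -0.6, -179.9]
ft_force: [-26.8, 0.5, 18.5]
finger_gap: 0.2
grip_force: 13.5
```

It is hard against the stop at 27 N, so the drawer is shut. I back off and check.

>>> apply_moves([
  [0.2, 0, 0, 0, 0, 0, 0],
  [0.6, 0, 0, 0, 0, 0, 0],
  [0.9, 0, 0, 0, 0, 0, 0],
  [0.9, 0, -0.6, 0, 0, 0, 0],
  [0.9, 0, -1, 0, 0, 0, 0],
  [0, 0, -1, 0, 0, 0, 0],
  [0, 0, -1, 0, 0, 0, 0],
  [0, 0, -1, 0, 0, 0, 0],
])

```text
time: 80.5
tool_pos: [544.7, -15.7, 194.8]
tcp_rot: [-180.0, 0.1, -179.9]
ft_force: [0.6, -0.2, -0.4]
finger_gap: 0.1
grip_force: 0.0
```

```bash
python3 - <<'E'
from h import *
s=sense();print(s['time'],s['tool_pos'])
S,a=shot('scene','c15');D,b=shot('side','s15')
cv2.imwrite('pics/fin.png',np.hstack([a[:,150:550],b[:,100:500]]))
E
```

```text
80.5 [544.73367577 -15.67547577 194.84245887]
```

View pics/fin.png

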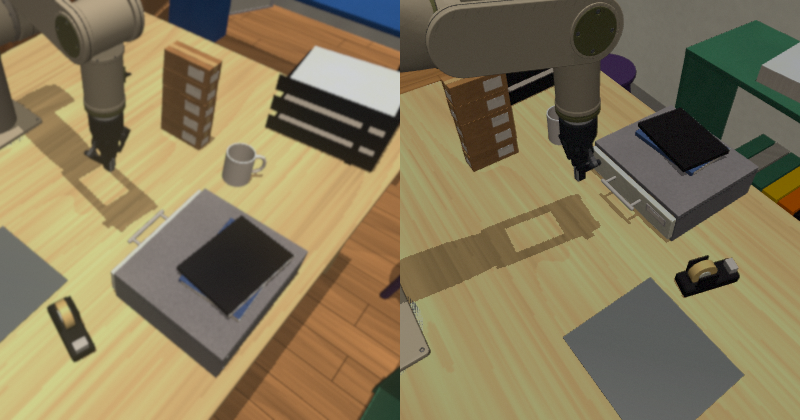

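The column is intact, the drawer flush, the pad empty, and the mug and dispenser are where they were. Handing in.

```bash
python3 -c "
from bench import *
print(hand_in())"
```

```text
the job is handed in; nothing more can be done
None
```

I handed the job in at about 80 s: all four cartons are stacked squarely on the starter; stapler, eraser and punch were set side by side on the drawer floor; the drawer is pushed to its stop; the mug and tape dispenser are untouched; no verdict came back.

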